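# Clamp the injection vial in the draw-up stand with the thumbwheel

### The job

Stand the large red-capped vial upright in the V of the vial clamp and let it go; then, with a light fingertip, roll the recessed thumbwheel towards the V, in as many strokes as it takes, until the sprung red jaw pad holds the vial snugly against the V: the pad's springs should have begun to give, but do not overtighten, the glass would crack. Move the jaw only by the wheel, never lean hard on the wheel, leave the other vials, the lead pot and the timer where they are, and finish clear of everything.

Things in the scene. Friction and masses are not known exactly. Their poses are not given: they have to be found in the camera images.
- vial_3_center (a point): centre (half-way up) of the large glass vial to be clamped: red cap, blue band, straight body 28 mm in diameter up to about 36 mm above its foot, then a shoulder and a 20 mm cap, 57 mm tall in all, about 28 g, standing loose and upright on the worktop; the only red-capped vial
- vial_3: the same large red-capped vial; origin at the centre of its underside, z up along its axis
- vial_clamp: vial clamp, base plate 176 x 90 mm, top 11 mm up. Origin: centre of its underside; x runs from the thumbwheel end to the white V-block, z up. Along x: grey wheel housing -78 to -14 mm (45 mm wide, top 43 mm up), jaw and red pad on two rods (y = +-34 mm, top 23 mm up), open nest floor, V-block: 90 degree V opening to -x, arms to y = +-29 mm, top 29 mm up; end block behind it 31 mm high
- nest (a point): where the centre of the red-capped vial's foot comes when it is seated against both faces of the V: on the nest floor, 11 mm up, x = 45 mm of the clamp. It may be set down 2 to 3 mm short of it, towards the jaw; the jaw pushes it home. On the vial the pad gives 1.6 mm: 4 N as it begins, 10 N fully back, then solid; each 3.6 N adds about 1 N at the rim. Snug is 5 N or more, the glass cracks at 12 N
- wheel_crest (a point): top of the black knurled thumbwheel (radius 18 mm, 12 mm wide, axle along the clamp's y), 48 mm above the worktop, at x = -46 mm, y = 0 of the clamp. It shows only 5 mm high and 25 mm long above the housing's flat top. Finger friction about 0.8: press some 10 N, never over 15 N. A brake holds it where it is left: free rolling takes about 3.7 N along the rim. Rolled back (-x) it opens the jaw
- vial_1: small vial, 22 mm in diameter, 46 mm tall, blue cap and green band; to be left alone; origin at the centre of its underside
- vial_2: small vial, 22 mm in diameter, 46 mm tall, blue cap and dark red band; to be left alone; origin at the centre of its underside
- lead_pig_1: grey lead vial pot, 46 mm in diameter, 84 mm tall, at the back left; to be left alone; origin at the centre of its underside
- timer: white bench timer 62 x 35 x 58 mm at the back left; to be left alone; origin at the centre of its underside
- jaw_way (a point): fixed point on the way of the jaw, x = 14 mm, y = 0 of the clamp, 20.5 mm above the worktop. The jaw (steel bar 84 mm wide, 15 mm high) with the red pad (30 x 14 mm) ahead of it slides along x near here, closing 5 mm per 18 mm of rim rolled towards the V (+x). Its place differs each time and is not given: at the start the gap from pad to V is 4 to 13 mm wider than the vial

How it is judged:
By the outcome, as a careful person would: the job done as asked, in the order asked, and still so for the second after the job is handed in, with the robot touching nothing.
It also fails if it takes over 67 s, if anything falls off the work surface, if the arm or the gripper's body presses on something with over 40 N, if the wrist force passes 120 N, or if a joint passes its speed limit or range.

### The arm

A 7-joint arm with a two-finger parallel gripper is mounted at the origin on a cart in front of the work surface, level with it; the furniture and walls round the work are solid. World frame = base frame: x ahead of the robot, y to its left, z up, the work surface at z = 0. Lengths are in m, angles in rad, forces in N, time in s.
With the tool pointing down it reaches from about 0.4 to 0.85 m from the base axis. Payload 10.4 kg.
Tool frame: the origin (TCP) lies between the finger pads; the fingertips stand 17 mm ahead of it and the grasp point (between the pads) lies 2 mm behind it; z points along the fingers, x is the direction in which the jaws open and shut, and the axes are right-handed (so a half turn about z gives the same grasp; the last joint's range is limited). The gripper opens to 87 mm and grips with 3 to 60 N. Pads are 19 mm wide; open, the fingers measure 117 mm over their backs; the gripper's body (75 mm by 190 mm) begins 51 mm behind the grasp point.
Start: joints at [1.255, 0.332, -0.065, 1.46, 0.022, 1.35, -0.088], TCP at [0.18, -0.598, 0.24] pointing down, gripper open.
Joint ranges: [-2.6, 2.6], [-0.5, 2.12], [-1.47, 1.34], [0.16, 2.42], [-1.27, 4.41], [0.06, 2.06], [-2.6, 2.6]. Speed limits (rad/s): [2.22, 2.22, 2.79, 2.79, 3.14, 3.14, 3.14].

### API

Orientations are given as a 3x3 rotation matrix whose columns are the frame's x, y, z axes.
In Python, from rig import ctrl gives the robot as it stands. The module is installed in compiled form; this text tells all that it offers.
- The arm moves only by the tool send_rows, never from a script. Its argument "motion" is a list of rows, each an object with "delta_rot": the turn, a rotation vector about the world's x, y, z in degrees, a list of three; "delta_pos": the shift along the world's x, y, z in mm, a list of three; "jaw": the opening, from 0 (shut) to 1 (fully open). In form: [{"delta_rot": [wx, wy, wz], "delta_pos": [x, y, z], "jaw": jaw}, ...]. A call has 1 to 5 rows; each row shifts and turns the commanded pose from where the row before left it; what a row does not reach is not made up. A row lasts 1/12 s, in which the tool goes at most 41.7 mm and 7.16 degrees, less where a joint would pass 70% of its speed; a pose out of reach is approached as far as the arm can. A call with a gripper value outside its range is refused whole. The fingers move at their own pace and stop on an object; "newtons" is the grip in N (left out, the last holds). Time passes only in rows, so rows that do not move let the fingers close. It gives the time, the measured TCP pose, the force and the opening at its end, in the units of the state.
- ctrl.get_state(): the state, without advancing time (a new reading comes with each control period).
- ctrl.snapshot(name): name is "scene" or "top"; returns (picture, depth): 384x512x3 uint8, red, green, blue; 384x512 float32, m along the optical axis (not along the pixel's ray), 0 where there is no reading.
- ctrl.get_calibration(name): a dict with "K" (3x3 intrinsics, pixels), "dist" ([k1, k2, p1, p2, k3] as OpenCV has them; the pictures are not rectified), "position" and "orientation" of the camera in the world. Camera axes: x right, y down, z forward; pixel columns grow to the right and rows downward; lengths in m; the calibration is good to about 2 mm. A picture is of the moment at which its call begins. get_calibration takes no time and is no camera call.
- ctrl.job_done(): hands the job in, once; it reports no verdict.
Trained networks look in the newest picture that a camera, given by its name, has taken for a name from the list of things; names that differ only in an ending like _2 or _b are one class to them, and where a whole thing is asked for, a point or a joint stands for the part that bears it (a point fixed in the world has none). Each returns a list of dicts, best first, with "p" (0 to 1); they miss things now and then, are a little off and sometimes report something else, mostly with a low value. They report only what shows in the picture. A call takes as long as a camera call.
- ctrl.recognise(camera, target): "bbox" ([centre column, centre row, width, height] in pixels, round what is visible of it).
- ctrl.trace(camera, target): "pixels" (384x512 bool, what is visible of it) and "bbox" ([centre column, centre row, width, height] in pixels, round what is visible of it).
- ctrl.place_of(camera, target): "location" ([column, row] in pixels: a listed point, or the origin of a listed thing).
The state is a dict: "t": time; "qpos": joint angles; "qvel": joint speeds; "joint_efforts": joint torques, N m; "eef_pos": TCP position; "orientation": TCP orientation; "force": force on the tool from outside, world axes, zero at the start; "wrist_torque": the same for the moment, N m; "opening": opening from 0.0 (shut) to 1.0 (fully open).
Only numpy, scipy, OpenCV 4.12 (cv2) and the standard library are available. Lean on these libraries where they do the work, as an engineer would, in place of code of your own. Each camera call takes 0.05 s, during which the arm holds its last target.

## Working session

There is one attempt and no reset: what is moved stays moved. The work goes in short steps, Python scripts to look and compute and a tool call to move; the robot and the scene stay as the last step left them, time stands still between calls to the robot, and variables do not carry over. Pictures are saved under pics/ and viewed, and the job is handed in when it is done.

Besides the shell and the picture viewer there is one more tool, called after "Request:" in YAML: its name, and indented under it one key for each argument. send_rows: Moves the arm, as the interface text tells. Its arguments: {"type":"object","properties":{"motion":{"type":"array","items":{"type":"object","properties":{"delta_rot":{"type":"array","items":{"type":"number"}},"delta_pos":{"type":"array","items":{"type":"number"}},"jaw":{"type":"number"}}}},"newtons":{"type":"number"}},"required":["motion"]}

```bash
mkdir -p pics
cat > h.py <<'E'
import numpy as np, cv2
from rig import ctrl
def snap(cam,fn=None):
    im,d=ctrl.snapshot(cam)
    if fn: cv2.imwrite('pics/'+fn,im[:,:,::-1])
    return im,d
def cal(cam):
    c=ctrl.get_calibration(cam);K=np.array(c['K'],float);D=np.array(c['dist'],float)
    R=np.array(c['orientation'],float);p=np.array(c['position'],float)
    return K,D,R,p
def ray(cam,uv):
    K,D,R,p=cal(cam)
    n=cv2.undistortPoints(np.array(uv,float).reshape(-1,1,2),K,D).reshape(-1,2)
    return p,np.c_[n,np.ones(len(n))]@R.T
def atz(cam,uv,z):
    p,r=ray(cam,uv); return p+r*((z-p[2])/r[:,2])[:,None]
def proj(cam,P):
    K,D,R,p=cal(cam)
    q=cv2.projectPoints((np.atleast_2d(P)-p)@R,np.zeros(3),np.zeros(3),K,D)[0].reshape(-1,2)
    return q
def cloud(cam,d):
    K,D,R,p=cal(cam)
    v,u=np.mgrid[:384,:512]
    n=cv2.undistortPoints(np.stack([u,v],-1).reshape(-1,1,2).astype(float),K,D).reshape(-1,2)
    P=(np.c_[n,np.ones(len(n))]*d.reshape(-1,1))@R.T+p
    P[d.ravel()==0]=np.nan
    return P.reshape(384,512,3)
E
python3 - <<'E'
from h import *
for c in ('scene','top'):
    im,d=snap(c,c+'0.png'); K,D,R,p=cal(c); print(c,p.round(3),R.round(2).tolist(),K[0,0])
    np.save(c+'_d.npy',d);np.save(c+'_im.npy',im)
s=ctrl.get_state();print({k:np.round(v,3).tolist() for k,v in s.items()})
E
```

```text
scene [0.113 0.407 0.766] [[-0.6, -0.62, 0.5], [-0.8, 0.47, -0.38], [-0.0, -0.63, -0.78]] 433.3758218797986
top [0.413 0.071 1.092] [[-0.03, -0.99, 0.15], [-1.0, 0.03, 0.01], [-0.01, -0.15, -0.99]] 431.6322168735057
{'t': 0.1, 'qpos': [1.255, 0.333, -0.065, 1.461, 0.022, 1.35, -0.088], 'qvel': [-0.001, -0.001, -0.001, -0.001, 0.0, 0.0, -0.0], 'joint_efforts': [0.001, -62.455, 0.024, -39.072, -0.061, 0.037, 0.0], 'eef_pos': [0.18, -0.598, 0.239], 'orientation': [[0.289, -0.957, -0.0], [-0.957, -0.289, 0.001], [-0.001, 0.0, -1.0]], 'force': [0.108, -0.236, -0.26], 'wrist_torque': [-0.018, -0.006, -0.03], 'opening': 1.003}
```

View pics/scene0.png

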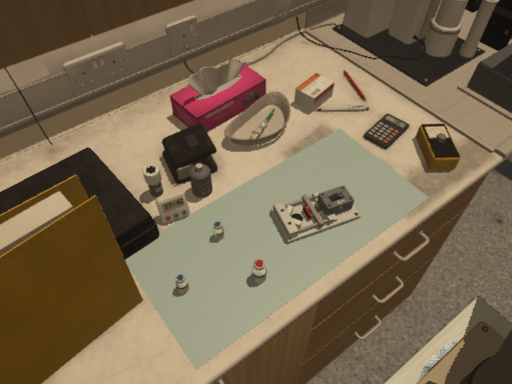

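View pics/top0.png

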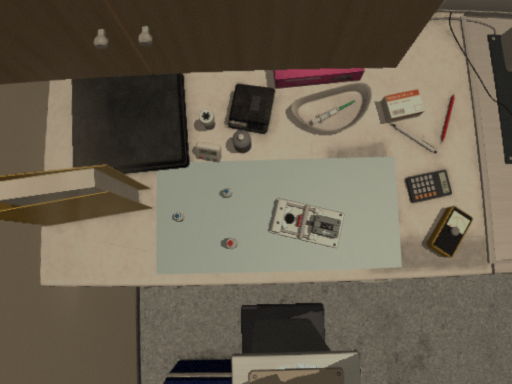

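The scene view shows the red-capped vial at about (259,268), with the clamp at (315,212). In the top view the vial is at (230,243), and the clamp at (308,223) has its V end on the left (+y) and its wheel on the right.

Run:
```python
from h import *
# networks on newest pics
for c in ('scene','top'):
    for t,z in (('vial_3_center',.0285),('vial_3',0),('vial_clamp',0),('nest',.011),('wheel_crest',.048),('jaw_way',.0205)):
        for r in ctrl.place_of(c,t)[:2]:
            print(c,t,np.round(r['location'],1),round(r['p'],2),atz(c,r['location'],z).round(4))
for c in ('scene','top'):
    d=np.load(c+'_d.npy');P=cloud(c,d);np.save(c+'_P.npy',P)
    im=np.load(c+'_im.npy')
    # crop clamp
    b=(255,170,115,80) if c=='scene' else (260,190,95,65)
    cr=im[b[1]:b[1]+b[3],b[0]:b[0]+b[2],::-1]
    cv2.imwrite(f'pics/{c}_clamp.png',cv2.resize(cr,None,fx=6.5,fy=6.5,interpolation=cv2.INTER_CUBIC))
    b=(230,245,60,50) if c=='scene' else (210,225,40,40)
    print(c,'mat z',np.nanmedian(P[285:300,240:250,2]) if c=='scene' else np.nanmedian(P[240:260,170:200,2]))
```

```text
scene vial_3_center [292.8 215.9] 0.68 [[0.4848 0.0163 0.0285]]
scene vial_3 [182.8 289.3] 0.76 [[0.4947 0.2831 0.    ]]
scene vial_3 [256.7 269.3] 0.65 [[0.4431 0.1434 0.    ]]
scene vial_clamp [314.6 214.5] 0.84 [[ 0.4733 -0.0391  0.    ]]
scene nest [294.7 215.6] 0.6 [[0.4917 0.0032 0.011 ]]
scene wheel_crest [336.5 196.3] 0.9 [[ 0.458  -0.0801  0.048 ]]
scene jaw_way [307.  210.2] 0.75 [[ 0.4819 -0.0219  0.0205]]
top vial_3 [233.1 247.3] 0.7 [[0.4155 0.1485 0.    ]]
top vial_3 [302.8 221. ] 0.7 [[ 0.4769 -0.0289  0.    ]]
top vial_clamp [301.9 221.2] 0.69 [[ 0.4765 -0.0266  0.    ]]
top nest [287.5 218.2] 0.9 [[0.4844 0.0101 0.011 ]]
top nest [330.8 223.6] 0.58 [[ 0.4677 -0.0979  0.011 ]]
top wheel_crest [327.2 226.5] 0.6 [[ 0.4591 -0.0831  0.048 ]]
top jaw_way [301.9 218. ] 0.9 [[ 0.4832 -0.0251  0.0205]]
scene mat z 0.0009533293961266898
top mat z -0.000933381248670706
```

Run:
```python
from h import *
P=np.load('top_P.npy');im=np.load('top_im.npy').astype(int)
# vial neighbourhood
np.set_printoptions(linewidth=220)
print((P[236:252,222:240,2]*1000).round(0))
print('clamp z'); print((P[195:250:2,266:350:3,2]*1000).round(0))
m=(P[...,2]>.006)&(P[...,0]>.3)&(P[...,0]<.6)&(P[...,1]>-.25)&(P[...,1]<.1)
for n,l,st,ce in [cv2.connectedComponentsWithStats(m.astype(np.uint8))]:
    print(st,ce.round(1))
    for i in range(1,n):
        if st[i,4]>15:
            q=P[l==i]; print(i,st[i],q.mean(0).round(4),q.min(0).round(3),q.max(0).round(3)); print(cv2.minAreaRect((q[:,:2]*1000).astype(np.float32)))
```

```text
[[-2. -5.  0. -1. -1. -5. -2. -3.  1. -1.  1. -1. -3. -4.  1.  0. -3. -2.]
 [-0. -4. -1.  1. -3.  0.  0. -1. -0. -3. -2. -3. -1. -3. -4.  3. -3.  1.]
 [-2.  1.  1. -1. -2.  0. 35. 39. 38. 38. 35. 36. 36.  0. -2. -3. -2. -1.]
 [-2. -3. -1.  0.  1. 34. 41. 53. 55. 54. 51. 39. 39. 37. -5. -1. -1. -1.]
 [-2. -1. -1. -3. 33. 54. 56. 57. 56. 55. 53. 53. 42. 38. 26.  3. -1. -1.]
 [-3. -3. -2. -1. 37. 49. 56. 55. 55. 54. 55. 52. 52. 39. 39.  5.  1. -2.]
 [-4. -0. -0.  1. 49. 54. 55. 59. 58. 57. 54. 55. 49. 39. 36. 14. -3.  4.]
 [-2. -0. -1. -1. 53. 55. 55. 56. 57. 54. 58. 58. 52. 42. 39. 17.  1.  0.]
 [-3. -1. -0. -4. 39. 54. 58. 54. 58. 54. 54. 53. 56. 40. 37. 15.  0. -6.]
 [-1. -2. -1.  1. 35. 50. 52. 56. 56. 55. 56. 51. 46. 41. 36.  1. -2.  0.]
 [-0.  2. -2.  2. 32. 39. 51. 53. 54. 53. 53. 55. 34. 36. 28. -1. -5. -1.]
 [-1. -4. -1. -3. -3. 35. 36. 42. 52. 52. 39. 39. 35. 26. -4. -1. -2. -1.]
 [-5.  1.  1. -2.  2.  2. -3. 38. 39. 36. 37. 34. 14.  1. -2.  1. -4. -1.]
 [-2. -1.  2.  5. -0.  3. -3. -3.  2. -2. -0. -2. -3.  3.  4.  1.  1. -2.]
 [-2.  0. -1. -0.  0. -1. -4. -1. -1.  1. -3. -0. 
[... 2991 characters left out ...]
0. nan -1.  2.  3.  1.  2. -1. -0.  1.  0.  1. -0. -0.  1.  1.  1.  1.  2.  7.  8. 10. 13.  1. -3. -3. -3.]
 [-3.  1.  1. -1. -1. -5. -1. -3. -1. -2. -3. -2. -2. -1. -1. -4. -3. -2. -3. -0. -0. -1.  1.  9. -1. -5. -4. -0.]
 [ 1. -1. -3. -1. -5.  1. -2.  0. -0. -1.  0.  1.  1.  1. -4. -2. -3. -1. -5.  1. -2.  2. -4. -2. -5.  0. -1.  2.]]
[[     0      0    512    384 194194]
 [   270    198     74     50   2413]
 [   253    253      1      1      1]] [[254.9 191.1]
 [306.8 222.4]
 [253.  253. ]]
1 [ 270  198   74   50 2413] [ 0.4719 -0.0366  0.0214] [ 0.409 -0.13   0.006] [0.536 0.055 0.051]
((472.93487548828125, -38.04246520996094), (174.62286376953125, 90.91287231445312), 75.14493560791016)
```

```bash
cat > fit.py <<'E'
from h import *
from scipy.optimize import minimize
from scipy.ndimage import gaussian_filter,map_coordinates
s=.5 # mm grid
X,Y=np.meshgrid(np.arange(-130,130,s),np.arange(-90,90,s),indexing='ij')
H=np.zeros_like(X)
H[(abs(X)<88)&(abs(Y)<45)]=11
H[(X>-78)&(X<-14)&(abs(Y)<22.5)]=43
w=np.sqrt(np.clip(18**2-(X+46)**2,0,None))+30; mw=(abs(Y)<6)&(abs(X+46)<12.5); H[mw]=np.maximum(H,w)[mw]
vx=45+14*np.sqrt(2) # V apex
mv=(X>vx-np.clip(29-0,0,None)*0-99)&(abs(Y)<29)&(X>vx-abs(Y))&(X<88); 
H[mv]=29
mask=np.ones_like(H); mask[(X>-14)&(X<45)]=0  # unknown jaw zone
mask[(X>60)]=0 # end-block extents unknown
mask[(abs(X)>80)|(abs(Y)>40)]=1
Hs=gaussian_filter(H,1.5/s)
def sample(A,x,y): return map_coordinates(A,[(x+130)/s,(y+90)/s],order=1,mode='nearest')
def cost(p,P):
    c,sn=np.cos(p[2]),np.sin(p[2]); d=P[:,:2]*1000-p[:2]
    x=c*d[:,0]+sn*d[:,1]; y=-sn*d[:,0]+c*d[:,1]
    e=(P[:,2]*1000-sample(Hs,x,y)-p[3])/4
    return np.mean(np.minimum(e*e,6)*sample(mask,x,y))
for cam in ('top','scene'):
    P=np.load(cam+'_P.npy') if cam=='top' else cloud(cam,np.load(cam+'_d.npy'))
    q=P.reshape(-1,3);q=q[np.isfinite(q).all(1)];q=q[np.hypot(q[:,0]-.473,q[:,1]+.038)<.125]
    q=q[q[:,2]<.06]
    best=min((minimize(cost,[473+a,-38+b,np.radians(t),0],args=(q,),method='Nelder-Mead',options=dict(initial_simplex=np.array([[473+a,-38+b,np.radians(t),0],[477+a,-38+b,np.radians(t),0],[473+a,-34+b,np.radians(t),0],[473+a,-38+b,np.radians(t+3),0],[473+a,-38+b,np.radians(t),2]]),maxiter=600)) for a,b,t in ((0,0,75),(3,3,72),(-3,-2,77))),key=lambda r:r.fun)
    p=best.x;print(cam,p[:2].round(1),np.degrees(p[2]).round(2),p[3].round(1),best.fun,len(q))
    ax=np.array([np.cos(p[2]),np.sin(p[2])])
    for n,v in (('nest',45),('crest',-46)): print(n,(p[:2]+v*ax).round(1))
    # vial
    v=P.reshape(-1,3);v=v[np.isfinite(v).all(1)];v=v[(v[:,2]>.05)&(v[:,2]<.065)&(np.hypot(v[:,0]-.437,v[:,1]-.143)<.03)]
    print('cap',len(v),v.mean(0).round(4),v.min(0).round(3),v.max(0).round(3))
E
python3 fit.py
```

```text
top [472.8 -39.9] 74.91 -1.2 0.40685340251286845 7606
nest [484.5   3.6]
crest [460.8 -84.3]
cap 56 [0.4263 0.151  0.0545] [0.416 0.142 0.051] [0.435 0.162 0.059]
scene [472.3 -40.3] 75.88 0.5 0.4665488347733197 8479
nest [483.3   3.3]
crest [461.1 -84.9]
cap 94 [0.4254 0.1538 0.0557] [0.416 0.143 0.05 ] [0.437 0.162 0.06 ]
```

View pics/top_clamp.png

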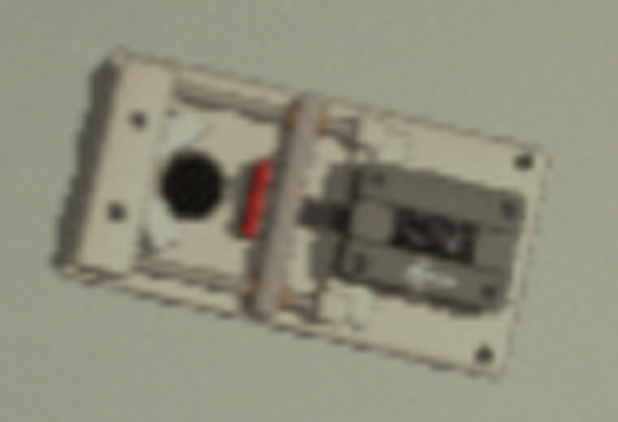

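View pics/scene_clamp.png

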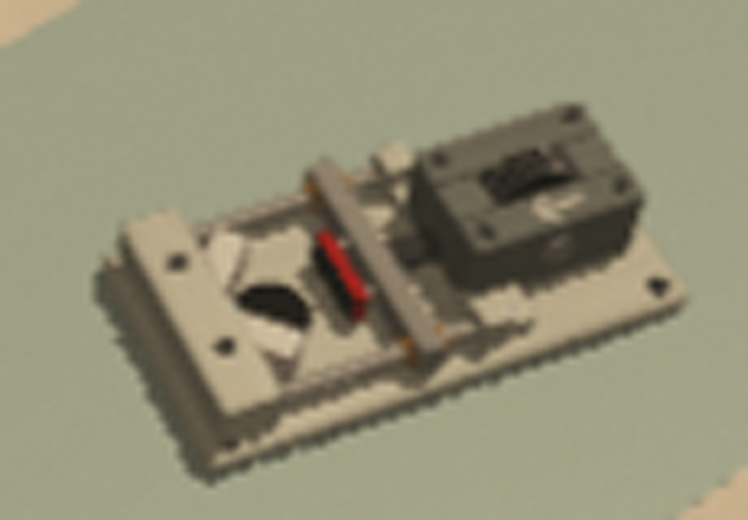

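```bash
cat > m.py <<'E'
from h import *
def disc():
  for c in ('top','scene'):
    im=np.load(c+'_im.npy').astype(int)
    u0,v0=proj(c,[.484,.0036,.011])[0]
    v,u=np.mgrid[:384,:512]
    near=np.hypot(u-u0,v-v0)<(9 if c=='top' else 11)
    g=im.sum(2); m=near&(g<150)
    n,l,st,ce=cv2.connectedComponentsWithStats(m.astype(np.uint8)); i=1+np.argmax(st[1:,4])
    w=np.clip(250-g,0,200)*(cv2.dilate((l==i).astype(np.uint8),np.ones((3,3))))
    uc=(u*w).sum()/w.sum();vc=(v*w).sum()/w.sum()
    print(c,'disc',uc.round(2),vc.round(2),st[i],atz(c,[uc,vc],.011)[0].round(4))
    r=(im[...,0]>110)&(im[...,0]>2.2*im[...,1])
    for nm,pt,z in (('pad',[.480,-.025,.02],.023),('cap',[.426,.152,.057],.0565)):
        u0,v0=proj(c,pt)[0]; mm=r&(np.hypot(u-u0,v-v0)<16)
        P=atz(c,np.c_[u[mm],v[mm]],z); print(nm,mm.sum(),P.mean(0).round(4),P.min(0).round(3),P.max(0).round(3))
        a=np.radians(75.3);q=(P[:,:2]-[.4726,-.040])*1000; x=q@[np.cos(a),np.sin(a)];y=q@[-np.sin(a),np.cos(a)];print('  clamp frame x',x.min().round(1),x.max().round(1),'y',y.min().round(1),y.max().round(1))
    # wheel: dark within housing top
disc()
E
python3 m.py
```

```text
top disc 289.09 218.19 [285 214   9   9  65] [0.4843 0.0061 0.011 ]
pad 18 [ 0.4776 -0.0172  0.023 ] [ 0.466 -0.02   0.023] [ 0.491 -0.012  0.023]
  clamp frame x 21.3 25.3 y -12.5 13.4
cap 16 [0.4264 0.1526 0.0565] [0.421 0.149 0.056] [0.431 0.157 0.056]
  clamp frame x 170.7 178.8 y 88.8 98.6
scene disc 297.07 216.25 [292 214  10   6  39] [4.873e-01 3.000e-04 1.100e-02]
pad 25 [ 0.48   -0.0205  0.023 ] [ 0.467 -0.025  0.023] [ 0.493 -0.015  0.023]
  clamp frame x 18.2 23.1 y -15.3 10.9
cap 33 [0.4271 0.1513 0.0565] [0.421 0.146 0.056] [0.433 0.157 0.056]
  clamp frame x 168.4 179.5 y 86.5 98.3
```

Request:
send_rows:
  motion:
    - {"delta_pos":[34,18,0],"delta_rot":[0,0,0],"jaw":1}
    - {"delta_pos":[34,18,0],"delta_rot":[0,0,0],"jaw":1}
    - {"delta_pos":[34,18,0],"delta_rot":[0,0,0],"jaw":1}
    - {"delta_pos":[34,18,0],"delta_rot":[0,0,0],"jaw":1}
    - {"delta_pos":[34,18,0],"delta_rot":[0,0,0],"jaw":1}
  newtons: 15

```text
t: 1.12
eef_pos: [0.3518, -0.5074, 0.2398]
orientation: [[0.288, -0.958, 0.0], [-0.958, -0.288, -0.0], [0.0, -0.0, -1.0]]
force: [0.3, -0.9, 0.1]
opening: 1.004
```

Request:
send_rows:
  motion:
    - {"delta_pos":[34,18,0],"delta_rot":[0,0,0],"jaw":1}
    - {"delta_pos":[34,20,0],"delta_rot":[0,0,0],"jaw":1}
    - {"delta_pos":[30,25,0],"delta_rot":[0,0,3],"jaw":1}
    - {"delta_pos":[0,38,0],"delta_rot":[0,0,5],"jaw":1}
    - {"delta_pos":[0,38,0],"delta_rot":[0,0,5],"jaw":1}

```text
t: 1.53
eef_pos: [0.4499, -0.3672, 0.2386]
orientation: [[0.502, -0.865, -0.0], [-0.865, -0.502, 0.001], [-0.001, -0.0, -1.0]]
force: [0.9, -0.1, 0.0]
opening: 0.997
```

Request:
send_rows:
  motion:
    - {"delta_pos":[0,38,0],"delta_rot":[0,0,5],"jaw":1}
    - {"delta_pos":[0,38,0],"delta_rot":[0,0,5],"jaw":1}
    - {"delta_pos":[0,38,0],"delta_rot":[0,0,5],"jaw":1}
    - {"delta_pos":[0,38,0],"delta_rot":[0,0,5],"jaw":1}
    - {"delta_pos":[0,38,0],"delta_rot":[0,0,5],"jaw":1}

```text
t: 1.95
eef_pos: [0.4481, -0.1777, 0.2397]
orientation: [[0.819, -0.573, 0.0], [-0.573, -0.819, -0.001], [0.001, 0.0, -1.0]]
force: [0.6, -0.1, 0.4]
opening: 1.003
```

Request:
send_rows:
  motion:
    - {"delta_pos":[-2,37,0],"delta_rot":[0,0,5],"jaw":1}
    - {"delta_pos":[-2,37,0],"delta_rot":[0,0,5],"jaw":1}
    - {"delta_pos":[-3,37,0],"delta_rot":[0,0,5],"jaw":1}
    - {"delta_pos":[-3,37,0],"delta_rot":[0,0,5.3],"jaw":1}
    - {"delta_pos":[-3,37,0],"delta_rot":[0,0,0],"jaw":1}

```text
t: 2.37
eef_pos: [0.4349, 0.0073, 0.2398]
orientation: [[0.968, -0.252, 0.001], [-0.252, -0.968, -0.001], [0.001, 0.0, -1.0]]
force: [1.7, 0.5, 0.8]
opening: 0.999
```

Request:
send_rows:
  motion:
    - {"delta_pos":[-3,37,0],"delta_rot":[0,0,0],"jaw":1}
    - {"delta_pos":[-2,37,-20],"delta_rot":[0,0,0],"jaw":1}
    - {"delta_pos":[-2,37,-20],"delta_rot":[0,0,0],"jaw":1}
    - {"delta_pos":[-2,33,-25],"delta_rot":[0,0,0],"jaw":1}
    - {"delta_pos":[0,0,-35],"delta_rot":[0,0,0],"jaw":1}

```text
t: 2.78
eef_pos: [0.4267, 0.156, 0.1415]
orientation: [[0.968, -0.25, 0.006], [-0.25, -0.968, 0.003], [0.005, -0.005, -1.0]]
force: [0.9, -0.5, -0.0]
opening: 0.997
```

Run:
```python
from h import *
for c in ('scene','top'):
    im,d=snap(c)
    u,v=map(int,proj(c,[.426,.152,.06])[0]); cr=im[v-60:v+50,u-70:u+70,::-1]
    cv2.imwrite(f'pics/{c}1.png',cv2.resize(cr,None,fx=5,fy=5,interpolation=cv2.INTER_CUBIC))
s=ctrl.get_state();print({k:np.round(v,3).tolist() for k,v in s.items()})
```

```text
{'t': 2.883, 'qpos': [0.376, 0.108, -0.84, 1.992, 0.088, 1.086, -0.76], 'qvel': [0.037, -0.064, 0.037, -0.079, -0.053, 0.099, 0.067], 'joint_efforts': [-2.616, -31.274, -5.087, -35.771, 0.465, -1.832, -1.098], 'eef_pos': [0.424, 0.149, 0.136], 'orientation': [[0.967, -0.254, -0.007], [-0.254, -0.967, -0.001], [-0.006, 0.002, -1.0]], 'force': [-0.27, -0.804, -0.75], 'wrist_torque': [-0.124, -0.058, -0.006], 'opening': 0.999}
```

View pics/scene1.png

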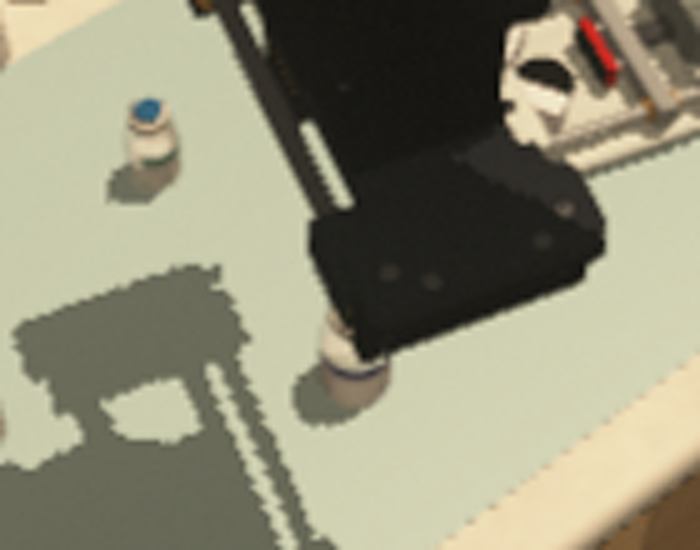

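View pics/top1.png

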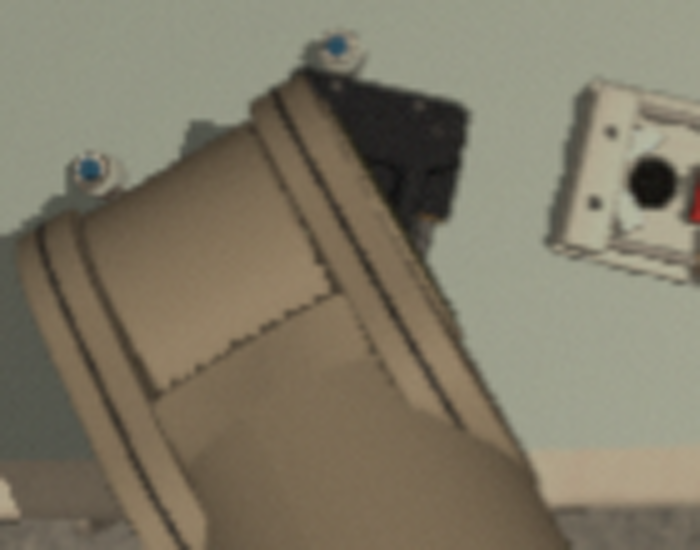

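Request:
send_rows:
  motion:
    - {"delta_pos":[0,0,-30],"delta_rot":[0,0,0],"jaw":1}
    - {"delta_pos":[0,0,-25],"delta_rot":[0,0,0],"jaw":1}
    - {"delta_pos":[0,0,-15],"delta_rot":[0,0,0],"jaw":1}
    - {"delta_pos":[0,0,0],"delta_rot":[0,0,0],"jaw":1}
    - {"delta_pos":[0,0,0],"delta_rot":[0,0,0],"jaw":1}

```text
t: 3.3
eef_pos: [0.427, 0.1482, 0.071]
orientation: [[0.966, -0.259, -0.0], [-0.259, -0.966, -0.0], [-0.0, 0.0, -1.0]]
force: [-0.5, 0.1, 0.0]
opening: 1.004
```

Request:
send_rows:
  motion:
    - {"delta_pos":[-0.5,4,-13],"delta_rot":[0,0,0],"jaw":1}
    - {"delta_pos":[0,0,-12],"delta_rot":[0,0,0],"jaw":1}
    - {"delta_pos":[0,0,-8],"delta_rot":[0,0,0],"jaw":1}
    - {"delta_pos":[0,0,0],"delta_rot":[0,0,0],"jaw":1}
    - {"delta_pos":[0,0,0],"delta_rot":[0,0,0],"jaw":0.6}

```text
t: 3.72
eef_pos: [0.426, 0.1526, 0.0372]
orientation: [[0.966, -0.258, -0.0], [-0.258, -0.966, -0.0], [-0.0, 0.0, -1.0]]
force: [0.4, 0.1, 0.2]
opening: 0.975
```

Run:
```python
from h import *
s=ctrl.get_state();print(np.round(s['eef_pos'],4),s['opening'],s['force'])
c='scene'
im,d=snap(c)
u,v=map(int,proj(c,[.426,.152,.06])[0]); cr=im[v-60:v+50,u-70:u+70,::-1]
cv2.imwrite(f'pics/{c}2.png',cv2.resize(cr,None,fx=5,fy=5,interpolation=cv2.INTER_CUBIC))
```

```text
[0.426  0.1526 0.0372] 0.9750072246452172 [0.35780106 0.12345805 0.17173147]
```

View pics/scene2.png

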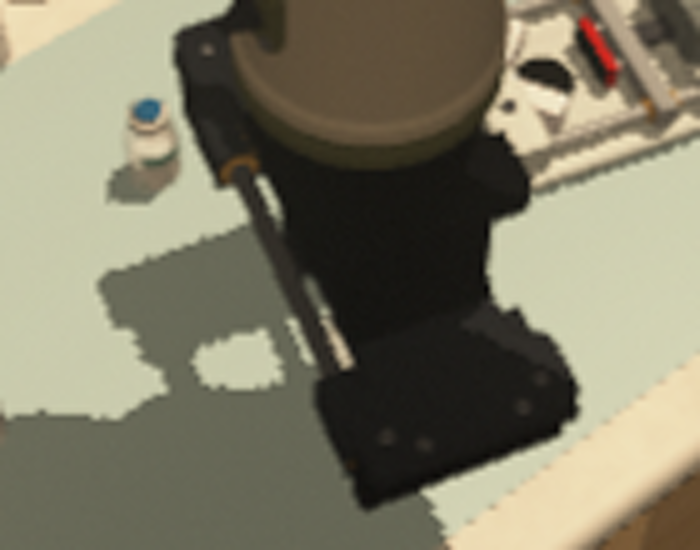

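Request:
send_rows:
  motion:
    - {"delta_pos":[0,0,0],"delta_rot":[0,0,0],"jaw":0.4}
    - {"delta_pos":[0,0,0],"delta_rot":[0,0,0],"jaw":0.4}
    - {"delta_pos":[0,0,0],"delta_rot":[0,0,0],"jaw":0.2}
    - {"delta_pos":[0,0,0],"delta_rot":[0,0,0],"jaw":0.2}
    - {"delta_pos":[0,0,0],"delta_rot":[0,0,0],"jaw":0.2}
  newtons: 15

```text
t: 4.18
eef_pos: [0.426, 0.1528, 0.0371]
orientation: [[0.966, -0.258, 0.0], [-0.258, -0.966, -0.0], [0.0, -0.0, -1.0]]
force: [-0.7, -0.4, -0.0]
opening: 0.59
```

Request:
send_rows:
  motion:
    - {"delta_pos":[0,0,0],"delta_rot":[0,0,0],"jaw":0.2}
    - {"delta_pos":[0,0,0],"delta_rot":[0,0,0],"jaw":0.2}
    - {"delta_pos":[0,0,0],"delta_rot":[0,0,0],"jaw":0.2}

```text
t: 4.43
eef_pos: [0.426, 0.1528, 0.037]
orientation: [[0.966, -0.258, 0.0], [-0.258, -0.966, 0.0], [0.0, -0.0, -1.0]]
force: [0.0, 0.1, 0.8]
opening: 0.355
```

Request:
send_rows:
  motion:
    - {"delta_pos":[0,0,0],"delta_rot":[0,0,0],"jaw":0.1}
    - {"delta_pos":[0,0,0],"delta_rot":[0,0,0],"jaw":0.1}
    - {"delta_pos":[0,0,0],"delta_rot":[0,0,0],"jaw":0.1}

```text
t: 4.68
eef_pos: [0.426, 0.1528, 0.037]
orientation: [[0.966, -0.258, 0.0], [-0.258, -0.966, -0.0], [0.0, 0.0, -1.0]]
force: [-0.6, 0.3, -0.3]
opening: 0.312
```

Request:
send_rows:
  motion:
    - {"delta_pos":[0,0,10],"delta_rot":[0,0,0],"jaw":0.1}
    - {"delta_pos":[0,0,25],"delta_rot":[0,0,0],"jaw":0.1}
    - {"delta_pos":[0,0,35],"delta_rot":[0,0,0],"jaw":0.1}
    - {"delta_pos":[10,-20,10],"delta_rot":[0,0,0],"jaw":0.1}
    - {"delta_pos":[10,-20,0],"delta_rot":[0,0,0],"jaw":0.1}

```text
t: 5.1
eef_pos: [0.4478, 0.1139, 0.1209]
orientation: [[0.967, -0.255, 0.006], [-0.255, -0.967, 0.0], [0.006, -0.002, -1.0]]
force: [0.7, 0.5, 0.4]
opening: 0.306
```

Request:
send_rows:
  motion:
    - {"delta_pos":[10,-35,0],"delta_rot":[0,0,0],"jaw":0.1}
    - {"delta_pos":[10,-35,0],"delta_rot":[0,0,0],"jaw":0.1}
    - {"delta_pos":[10,-30,0],"delta_rot":[0,0,0],"jaw":0.1}
    - {"delta_pos":[7,-10,0],"delta_rot":[0,0,0],"jaw":0.1}
    - {"delta_pos":[0,0,0],"delta_rot":[0,0,0],"jaw":0.1}

```text
t: 5.52
eef_pos: [0.484, -0.0003, 0.1176]
orientation: [[0.965, -0.262, 0.001], [-0.262, -0.965, -0.0], [0.001, 0.0, -1.0]]
force: [0.8, 1.1, 1.1]
opening: 0.308
```

Request:
send_rows:
  motion:
    - {"delta_pos":[0,0,-10],"delta_rot":[0,0,0],"jaw":0.1}
    - {"delta_pos":[0,0,0],"delta_rot":[0,0,0],"jaw":0.1}
    - {"delta_pos":[0,0,0],"delta_rot":[0,0,0],"jaw":0.1}

```text
t: 5.77
eef_pos: [0.482, 0.0044, 0.1064]
orientation: [[0.967, -0.255, -0.001], [-0.255, -0.967, 0.001], [-0.002, -0.0, -1.0]]
force: [-0.4, -0.5, -1.0]
opening: 0.305
```

Run:
```python
from h import *
for c in ('scene','top'):
    im,d=snap(c)
    u,v=map(int,proj(c,[.484,.003,.06])[0]); cr=im[v-60:v+50,u-70:u+70,::-1]
    cv2.imwrite(f'pics/{c}3.png',cv2.resize(cr,None,fx=5,fy=5,interpolation=cv2.INTER_CUBIC))
s=ctrl.get_state();print({k:np.round(v,4).tolist() for k,v in s.items() if k in('eef_pos','opening','force')})
```

```text
{'eef_pos': [0.4826, 0.004, 0.107], 'force': [-0.2348, 0.1641, 0.3834], 'opening': 0.3095}
```

View pics/scene3.png

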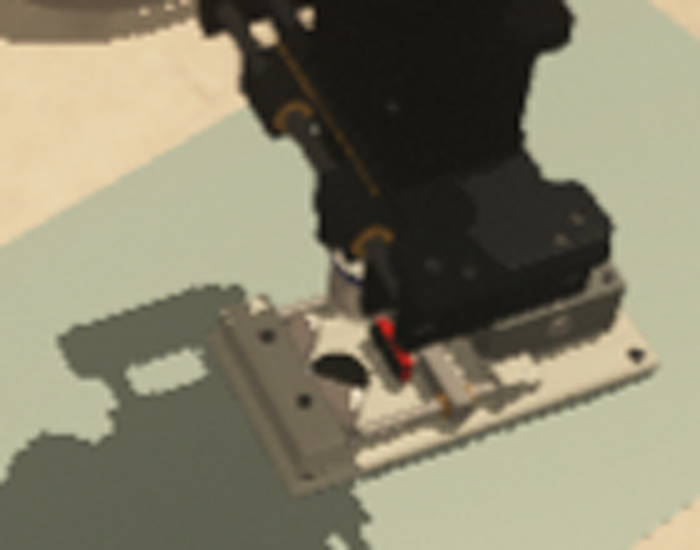

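View pics/top3.png

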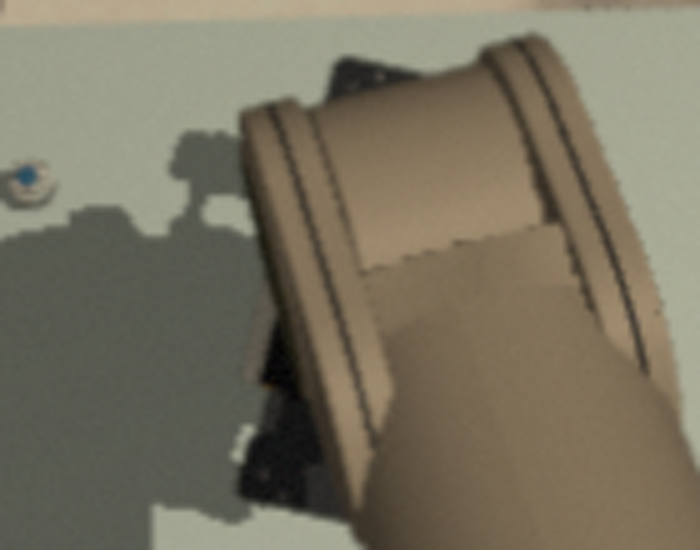

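```bash
python3 - <<'E'
from h import *
c='scene'
im,d=snap(c)
u,v=map(int,proj(c,[.484,.003,.06])[0])
def ov(im,pts,fn,u,v,R):
    S=8
    cr=cv2.resize(np.ascontiguousarray(im[v-R:v+R,u-R:u+R,::-1]),None,fx=S,fy=S,interpolation=cv2.INTER_NEAREST)
    for p,col in pts:
        q=(proj(c,p)-[u-R,v-R]+.5)*S
        cv2.polylines(cr,[q.astype(np.int32).reshape(-1,1,2)],True,col,1)
    cv2.imwrite(fn,cr)
t=np.linspace(0,2*np.pi,60)
circ=lambda x,y,z,r:np.c_[x+r*np.cos(t),y+r*np.sin(t),0*t+z]
ov(im,[(circ(.4823,.0036,.070,.014),(0,255,0)),(circ(.4823,.0036,.106,.014),(0,255,0))],'pics/ov3.png',u,v-10,30)
im0=np.load('scene_im.npy');u,v=map(int,proj(c,[.426,.1525,.03])[0])
ov(im0,[(circ(.426,.1525,.0,.014),(0,255,0)),(circ(.426,.1525,.036,.014),(0,255,0)),(circ(.426,.1525,.057,.010),(0,255,255))],'pics/ov0.png',u,v,30)
E
python3 -c "
import cv2,numpy as np
a=cv2.imread('pics/ov3.png');b=cv2.imread('pics/ov0.png');cv2.imwrite('pics/ovb.png',cv2.resize(np.hstack([a,b]),(800,400)))"
```

```text
(no output)
```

View pics/ovb.png

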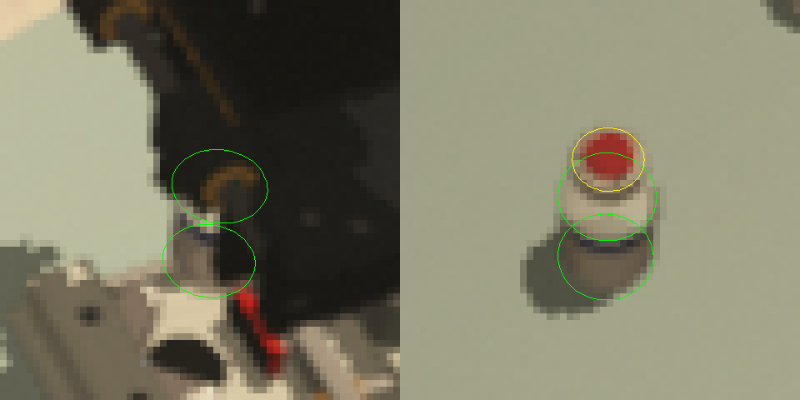

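```bash
cat > ovc.py <<'E'
from h import *
import sys
x0,y0,yaw=[float(a) for a in sys.argv[1:4]]
a=np.radians(yaw);A=np.array([[np.cos(a),-np.sin(a)],[np.sin(a),np.cos(a)]])
def W(pts,z):
    p=np.array(pts,float)@A.T/1000+[x0/1000,y0/1000]; return np.c_[p,np.full(len(p),z/1000)]
t=np.linspace(0,2*np.pi,60)
F=[(W([(-88,-45),(88,-45),(88,45),(-88,45)],11),(0,255,0)),
(W([(-78,-22.5),(-14,-22.5),(-14,22.5),(-78,22.5)],43),(255,0,255)),
(W([(45+19.8-29,29),(45+19.8,0),(45+19.8-29,-29),(45+19.8,0)],29),(255,255,0)),
(W(np.c_[45+14*np.cos(t),14*np.sin(t)],11),(0,0,255)),
(W([(-58.5,-6),(-33.5,-6),(-33.5,6),(-58.5,6)],43),(0,255,255))]
out=[]
for c,R,S in (('top',50,8),('scene',50,8)):
    im=np.load(c+'_im.npy');u,v=map(int,proj(c,[.475,-.035,.02])[0]);u=min(u,511-R)
    cr=cv2.resize(np.ascontiguousarray(im[v-R:v+R,u-R:u+R,::-1]),None,fx=S,fy=S,interpolation=cv2.INTER_CUBIC)
    for p,col in F:
        q=(proj(c,p)-[u-R,v-R]+.5)*S
        cv2.polylines(cr,[q.astype(np.int32).reshape(-1,1,2)],True,col,1)
    cr=cr[100:700]
    cv2.imwrite('pics/'+sys.argv[4]+c+'.png',cr)
E
python3 ovc.py 472.6 -40.1 75.4 a_
```

```text
(no output)
```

View pics/a_top.png

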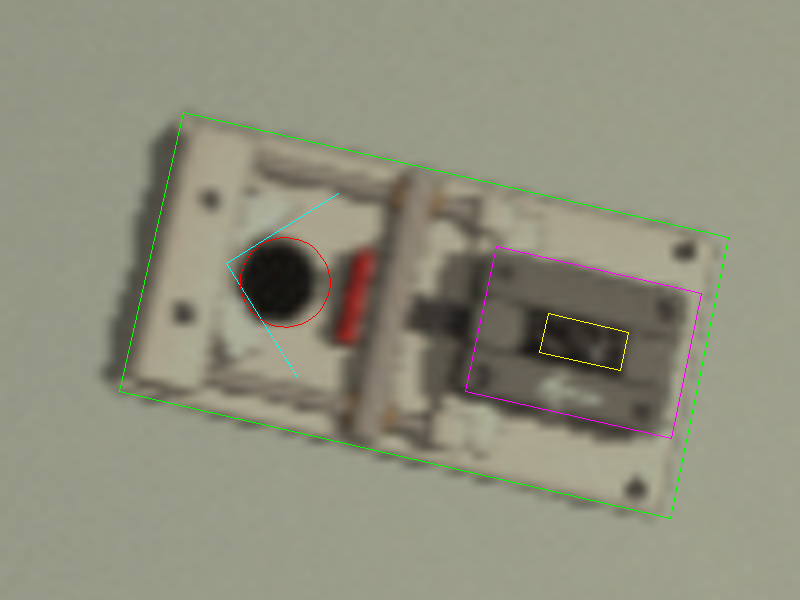

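View pics/a_scene.png

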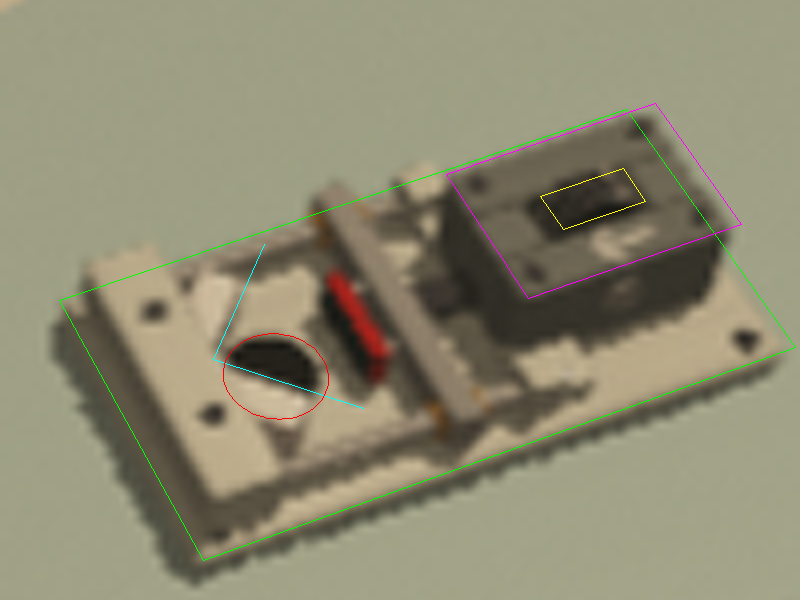

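Request:
send_rows:
  motion:
    - {"delta_pos":[1,-1,-20],"delta_rot":[0,0,0],"jaw":0.1}
    - {"delta_pos":[0,0,-20],"delta_rot":[0,0,0],"jaw":0.1}
    - {"delta_pos":[0,0,-8],"delta_rot":[0,0,0],"jaw":0.1}
    - {"delta_pos":[0,0,0],"delta_rot":[0,0,0],"jaw":0.1}
    - {"delta_pos":[0,0,0],"delta_rot":[0,0,0],"jaw":0.1}

```text
t: 6.33
eef_pos: [0.4839, 0.0023, 0.0593]
orientation: [[0.966, -0.257, -0.0], [-0.257, -0.966, 0.0], [-0.0, -0.0, -1.0]]
force: [-0.5, 0.2, 0.6]
opening: 0.312
```

Run:
```python
from h import *
c='scene'
im,d=snap(c); im,d=snap(c)
u,v=map(int,proj(c,[.484,.003,.03])[0]); cr=im[v-40:v+30,u-50:u+50,::-1]
cv2.imwrite(f'pics/{c}4.png',cv2.resize(cr,None,fx=7,fy=7,interpolation=cv2.INTER_CUBIC))
s=ctrl.get_state();print({k:np.round(v,4).tolist() for k,v in s.items() if k in('eef_pos','opening','force')})
```

```text
{'eef_pos': [0.4846, 0.002, 0.0601], 'force': [-0.1141, 0.1196, -0.1009], 'opening': 0.31}
```

View pics/scene4.png

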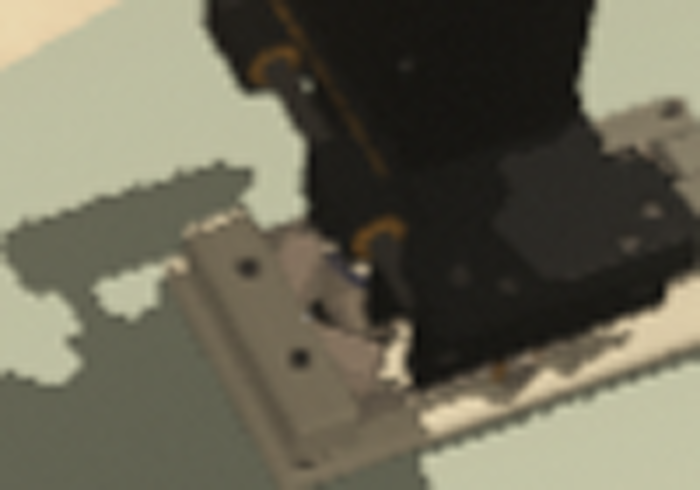

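Request:
send_rows:
  motion:
    - {"delta_pos":[-0.5,0,-5],"delta_rot":[0,0,0],"jaw":0.1}
    - {"delta_pos":[0,0,-4],"delta_rot":[0,0,0],"jaw":0.1}
    - {"delta_pos":[0,0,0],"delta_rot":[0,0,0],"jaw":0.1}
    - {"delta_pos":[0,0,0],"delta_rot":[0,0,0],"jaw":0.1}

```text
t: 6.77
eef_pos: [0.4833, 0.0018, 0.0499]
orientation: [[0.966, -0.258, -0.0], [-0.258, -0.966, 0.0], [-0.0, 0.0, -1.0]]
force: [-0.3, 0.0, -1.1]
opening: 0.311
```

Request:
send_rows:
  motion:
    - {"delta_pos":[0,0,-1.5],"delta_rot":[0,0,0],"jaw":0.1}
    - {"delta_pos":[0,0,0],"delta_rot":[0,0,0],"jaw":0.1}

```text
t: 6.93
eef_pos: [0.4834, 0.0018, 0.0484]
orientation: [[0.966, -0.258, 0.0], [-0.258, -0.966, 0.0], [0.0, -0.0, -1.0]]
force: [0.0, -0.2, -0.7]
opening: 0.308
```

Request:
send_rows:
  motion:
    - {"delta_pos":[0,0,-0.7],"delta_rot":[0,0,0],"jaw":0.1}
    - {"delta_pos":[0,0,0],"delta_rot":[0,0,0],"jaw":0.1}

```text
t: 7.1
eef_pos: [0.4836, 0.0018, 0.048]
orientation: [[0.966, -0.258, 0.0], [-0.258, -0.966, -0.0], [0.0, 0.0, -1.0]]
force: [-0.1, -0.7, 2.3]
opening: 0.311
```

Run:
```python
from h import *
for i in range(3):
    s=ctrl.get_state();print({k:np.round(v,4).tolist() for k,v in s.items() if k in('eef_pos','opening','force')})
    ctrl.snapshot('top')
```

```text
{'eef_pos': [0.4836, 0.0018, 0.048], 'force': [-0.1281, -0.7359, 2.2838], 'opening': 0.311}
{'eef_pos': [0.4836, 0.0018, 0.0479], 'force': [-1.3359, -1.0625, 2.6007], 'opening': 0.3059}
{'eef_pos': [0.4836, 0.0018, 0.0479], 'force': [-0.542, -0.476, 2.3501], 'opening': 0.3106}
```

Request:
send_rows:
  motion:
    - {"delta_pos":[0,0,0],"delta_rot":[0,0,0],"jaw":0.34}
    - {"delta_pos":[0,0,0],"delta_rot":[0,0,0],"jaw":0.38}
    - {"delta_pos":[0,0,0],"delta_rot":[0,0,0],"jaw":0.45}
    - {"delta_pos":[0,0,0],"delta_rot":[0,0,0],"jaw":0.55}
    - {"delta_pos":[0,0,0],"delta_rot":[0,0,0],"jaw":0.6}

```text
t: 7.67
eef_pos: [0.4834, 0.0018, 0.0477]
orientation: [[0.966, -0.258, 0.0], [-0.258, -0.966, 0.0], [-0.0, -0.0, -1.0]]
force: [-0.1, -0.4, 0.4]
opening: 0.52
```

Request:
send_rows:
  motion:
    - {"delta_pos":[0,0,0],"delta_rot":[0,0,0],"jaw":0.6}
    - {"delta_pos":[0,0,10],"delta_rot":[0,0,0],"jaw":0.6}
    - {"delta_pos":[0,0,20],"delta_rot":[0,0,0],"jaw":0.6}
    - {"delta_pos":[0,0,30],"delta_rot":[0,0,0],"jaw":0.6}
    - {"delta_pos":[0,0,40],"delta_rot":[0,0,0],"jaw":0.6}

```text
t: 8.08
eef_pos: [0.4819, 0.0021, 0.1478]
orientation: [[0.966, -0.257, -0.004], [-0.257, -0.966, 0.001], [-0.004, -0.0, -1.0]]
force: [1.4, 0.3, 0.1]
opening: 0.598
```

Request:
send_rows:
  motion:
    - {"delta_pos":[-4,-30,20],"delta_rot":[0,0,6],"jaw":0.3}
    - {"delta_pos":[-4,-30,20],"delta_rot":[0,0,6],"jaw":0.2}
    - {"delta_pos":[-4,-36,10],"delta_rot":[0,0,6],"jaw":0}
    - {"delta_pos":[-4,-36,0],"delta_rot":[0,0,6],"jaw":0}
    - {"delta_pos":[-4,-36,0],"delta_rot":[0,0,6],"jaw":0}

```text
t: 8.5
eef_pos: [0.4639, -0.1656, 0.1986]
orientation: [[0.966, 0.259, 0.002], [0.259, -0.966, -0.001], [0.002, 0.002, -1.0]]
force: [0.1, -0.3, 0.5]
opening: 0.31
```

Request:
send_rows:
  motion:
    - {"delta_pos":[-3,-36,0],"delta_rot":[0,0,6],"jaw":0}
    - {"delta_pos":[0,0,0],"delta_rot":[0,0,6],"jaw":0}
    - {"delta_pos":[0,0,0],"delta_rot":[0,0,6],"jaw":0}
    - {"delta_pos":[0,0,0],"delta_rot":[0,0,6],"jaw":0}
    - {"delta_pos":[0,0,0],"delta_rot":[0,0,6],"jaw":0}

```text
t: 8.92
eef_pos: [0.4608, -0.2, 0.1974]
orientation: [[0.708, 0.706, 0.001], [0.706, -0.708, 0.0], [0.0, 0.0, -1.0]]
force: [-0.4, -0.3, 0.0]
opening: 0.016
```

Request:
send_rows:
  motion:
    - {"delta_pos":[0,0,0],"delta_rot":[0,0,6],"jaw":0}
    - {"delta_pos":[0,0,0],"delta_rot":[0,0,6],"jaw":0}
    - {"delta_pos":[0,0,0],"delta_rot":[0,0,6],"jaw":0}
    - {"delta_pos":[0,0,0],"delta_rot":[0,0,6],"jaw":0}
    - {"delta_pos":[0,0,0],"delta_rot":[0,0,6],"jaw":0}

```text
t: 9.33
eef_pos: [0.4609, -0.1998, 0.1974]
orientation: [[0.259, 0.966, 0.0], [0.966, -0.259, -0.0], [0.0, 0.0, -1.0]]
force: [0.4, -0.5, -0.9]
opening: 0.003
```

Run:
```python
from h import *
for c in ('scene','top'):
    im,d=snap(c,c+'5.png'); np.save(c+'_im5.npy',im); np.save(c+'_d5.npy',d)
s=ctrl.get_state();print({k:np.round(v,4).tolist() for k,v in s.items() if k in('qpos','eef_pos','opening','force','orientation')})
```

```text
{'qpos': [0.9413, 0.1451, -0.6684, 1.8076, 0.0955, 1.2208, 1.5505], 'eef_pos': [0.4609, -0.1999, 0.1973], 'orientation': [[0.2624, 0.965, 0.0005], [0.965, -0.2624, -0.0001], [0.0001, 0.0005, -1.0]], 'force': [0.245, -1.0343, -0.8072], 'opening': 0.0073}
```

View pics/scene5.png

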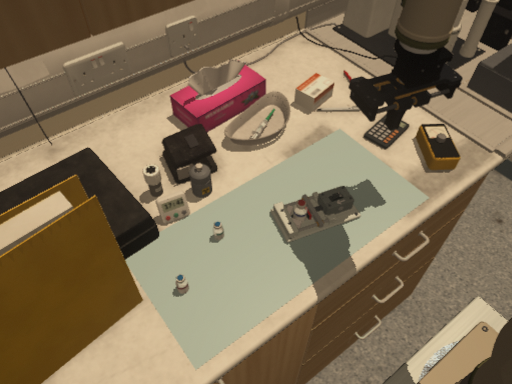

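View pics/top5.png

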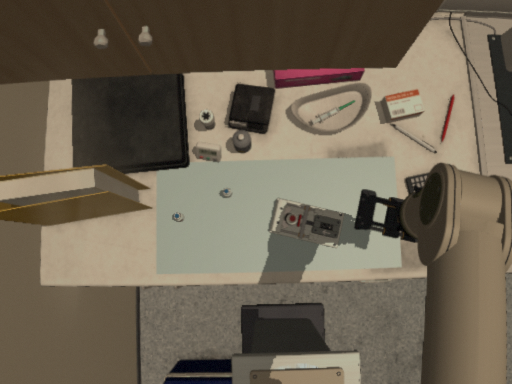

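The vial stands in the clamp, at about (300,208) in the scene view and (292,219) in the top view. I'll check both close up.

Run:
```python
from h import *
o=[]
for c in ('scene','top'):
    im=np.load(c+'_im5.npy');u,v=map(int,proj(c,[.475,-.03,.03])[0]);R=32
    cr=im[v-R:v+R,u-R:u+R,::-1];cr=np.clip(cr.astype(float)*1.5,0,255).astype(np.uint8)
    o.append(cv2.resize(cr,(400,400),interpolation=cv2.INTER_CUBIC))
cv2.imwrite('pics/v5.png',np.hstack(o))
P=cloud('top',np.load('top_d5.npy'))
v=P.reshape(-1,3);v=v[np.isfinite(v).all(1)];v=v[(v[:,2]>.058)&(v[:,2]<.08)&(np.hypot(v[:,0]-.484,v[:,1]-.003)<.03)]
print('cap',len(v),v.mean(0).round(4),v.min(0).round(3),v.max(0).round(3))
q=P[215:240,340:400]; 
m=(P[...,2]>.15)&(P[...,2]<.24)&(np.hypot(P[...,0]-.46,P[...,1]+.2)<.12)
w=P[m];print(len(w),np.percentile(w,[0,5,50,95,100],axis=0).round(3))
```

```text
cap 60 [0.481  0.0013 0.0649] [ 0.471 -0.007  0.06 ] [0.491 0.01  0.07 ]Traceback (most recent call last):
  File "<stdin>", line 13, in <module>
    return _quantile_unchecked(
        a, q, axis, out, overwrite_input, method, keepdims, weights)
    return _ureduce(a,
                    func=_quantile_ureduce_func,
    ...<5 lines>...
                    overwrite_input=overwrite_input,
                    method=method)
    r = func(a, **kwargs)
    result = _quantile(arr,
                       quantiles=q,
    ...<2 lines>...
                       out=out,
                       weights=wgt)
    slices_having_nans = np.isnan(arr[-1, ...])
                                  ~~~^^^^^^^^^
IndexError: index -1 is out of bounds for axis 0 with size 0
```

View pics/v5.png

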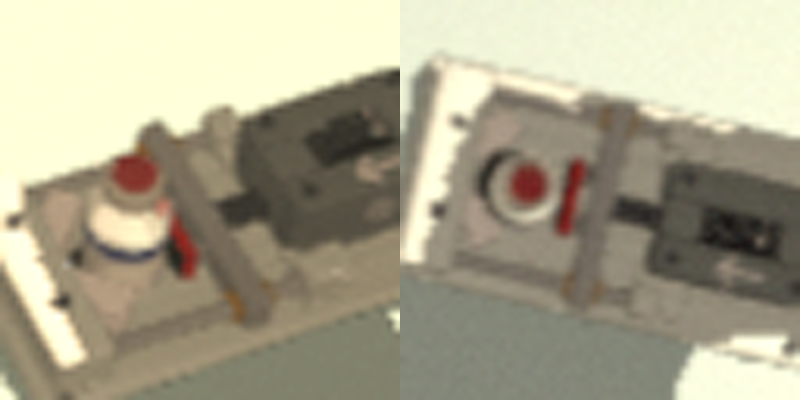

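Run:
```python
import cv2,numpy as np
o=[]
im=np.load('scene_im5.npy');cr=im[40:150,340:470,::-1];o.append(cv2.resize(np.clip(cr*2.0,0,255).astype(np.uint8),None,fx=5,fy=5,interpolation=cv2.INTER_CUBIC))
cv2.imwrite('pics/g5.png',o[0])
```

```text
(no output)
```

View pics/g5.png

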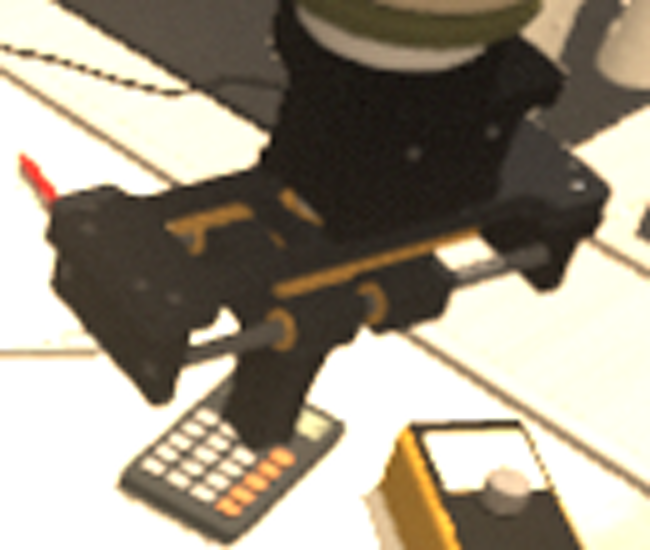

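Request:
send_rows:
  motion:
    - {"delta_pos":[0,35,-20],"delta_rot":[0,0,0],"jaw":0}
    - {"delta_pos":[-1,35,-20],"delta_rot":[0,0,0],"jaw":0}
    - {"delta_pos":[-1,35,-20],"delta_rot":[0,0,0],"jaw":0}
    - {"delta_pos":[0,4,-35],"delta_rot":[0,0,0],"jaw":0}
    - {"delta_pos":[0,0,-25],"delta_rot":[0,0,0],"jaw":0}
  newtons: 20

```text
t: 9.85
eef_pos: [0.4587, -0.0884, 0.0757]
orientation: [[0.265, 0.964, 0.001], [0.964, -0.265, -0.0], [0.0, 0.001, -1.0]]
force: [-0.2, -0.7, -1.4]
opening: 0.009
```

Request:
send_rows:
  motion:
    - {"delta_pos":[0,0,0],"delta_rot":[0,0,0],"jaw":0}
    - {"delta_pos":[0,0,0],"delta_rot":[0,0,0],"jaw":0}
    - {"delta_pos":[0,0,0],"delta_rot":[0,0,0],"jaw":0}

```text
t: 10.1
eef_pos: [0.4598, -0.0914, 0.0782]
orientation: [[0.267, 0.964, 0.002], [0.964, -0.267, -0.0], [0.0, 0.002, -1.0]]
force: [0.8, 0.8, 0.8]
opening: 0.003
```

Run:
```python
from h import *
c='scene'
im,d=snap(c);u,v=map(int,proj(c,[.468,-.06,.05])[0]);R=40
cr=im[v-R:v+R,u-R:u+R,::-1];cr=np.clip(cr.astype(float)*1.7,0,255).astype(np.uint8)
cv2.imwrite('pics/w6.png',cv2.resize(cr,(560,560),interpolation=cv2.INTER_CUBIC))
F=[]
for i in range(4):
    s=ctrl.get_state();F.append(s['force']);print(np.round(s['eef_pos'],4),np.round(s['force'],2),np.round(s['wrist_torque'],3))
    ctrl.snapshot('top')
```

```text
[ 0.46   -0.0916  0.0785] [-0.48  0.1   0.02] [ 0.09  -0.133 -0.025]
[ 0.46   -0.0917  0.0784] [ 0.29 -0.82  0.5 ] [ 0.066 -0.167 -0.006]
[ 0.4599 -0.0917  0.0782] [ 0.95 -0.09  0.17] [ 0.056 -0.148  0.026]
[ 0.4597 -0.0916  0.078 ] [0.24 0.41 0.97] [ 0.033 -0.162  0.002]
```

View pics/w6.png

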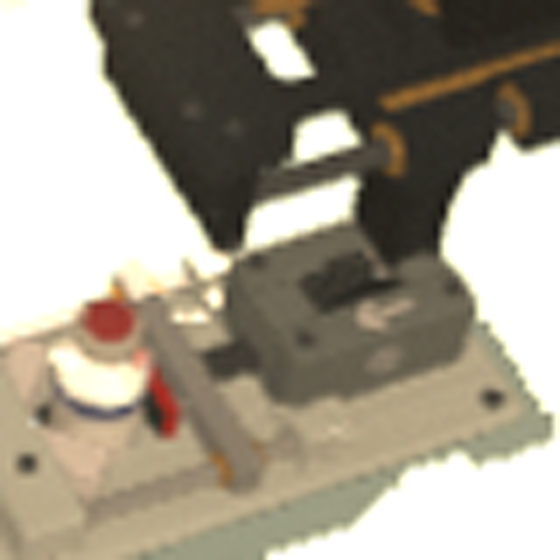

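Run:
```python
from h import *
c='scene';u,v=map(int,proj(c,[.468,-.06,.05])[0]);R=40
for n,p in (('tip',[.4597,-.0916,.061]),('crest',[.4613,-.0836,.048]),('tip+9',np.array([.4597,-.0916,.061])+.009*np.array([.252,.968,0])),('tip-9',np.array([.4597,-.0916,.061])-.009*np.array([.252,.968,0]))):
    print(n,((proj(c,p)[0]-[u-R,v-R]+.5)*7).round(0))
im=np.load('top_im5.npy');c='top'
# wheel in top5: dark spots
u,v=map(int,proj(c,[.4613,-.0836,.048])[0]);R=14
cv2.imwrite('pics/wh.png',cv2.resize(np.clip(im[v-R:v+R,u-R:u+R,::-1]*1.8,0,255).astype(np.uint8),(560,560),interpolation=cv2.INTER_NEAREST)); print(((proj(c,[.4613,-.0836,.048])[0]-[u-R,v-R]+.5)*20).round())
```

```text
tip [387. 230.]
crest [358. 266.]
tip+9 [361. 239.]
tip-9 [413. 221.]
[298. 302.]
```

View pics/wh.png

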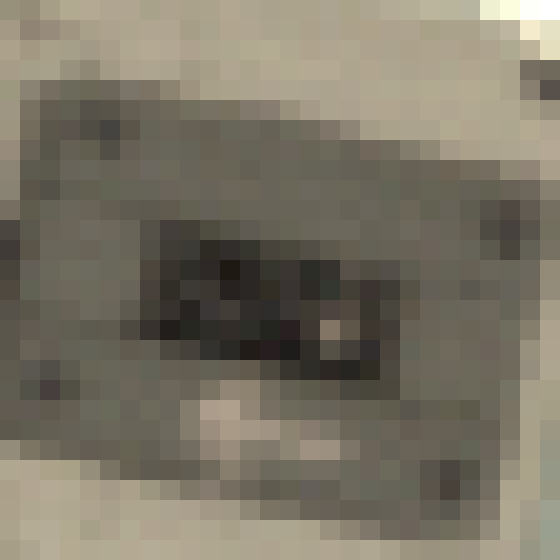

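Run:
```python
from h import *
# top screws from wh.png
c='top';u,v=map(int,proj(c,[.4613,-.0836,.048])[0]);R=14
sc=np.array([(105,128),(505,228),(50,380),(450,478)])/20-.5+[u-R,v-R]
H=atz(c,sc,.043);print('top housing screws',H.round(4).tolist(),H.mean(0).round(4),'yaw',np.degrees(np.arctan2(*((H[0]+H[2]-H[1]-H[3])[[1,0]]))))
o=[]
for c in ('scene','top'):
    im=np.load(c+'_im5.npy');
    for p,R in (([.461,-.081,.043],13),([.484,.003,.04],14)):
        u,v=map(int,proj(c,p)[0]);print(c,u-R,v-R,400/(2*R))
        cr=np.clip(im[v-R:v+R,u-R:u+R,::-1]*1.7,0,255).astype(np.uint8)
        o.append(cv2.resize(cr,(400,400),interpolation=cv2.INTER_CUBIC))
cv2.imwrite('pics/q1.png',np.hstack(o[:2]));cv2.imwrite('pics/q2.png',np.hstack(o[2:]))
```

```text
top housing screws [[0.4833, -0.0618, 0.043], [0.4697, -0.1101, 0.043], [0.453, -0.0538, 0.043], [0.4396, -0.1019, 0.043]] [ 0.4614 -0.0819  0.043 ] yaw 74.39917879753034
scene 322 183 15.384615384615385
scene 284 195 14.285714285714286
top 313 212 15.384615384615385
top 277 203 14.285714285714286
```

View pics/q1.png

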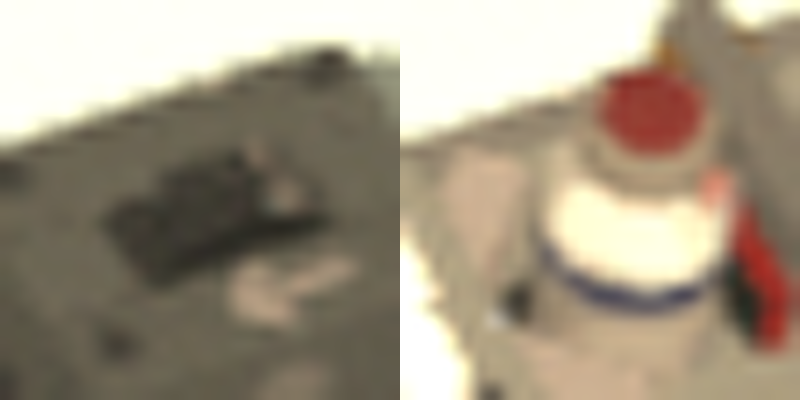

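View pics/q2.png

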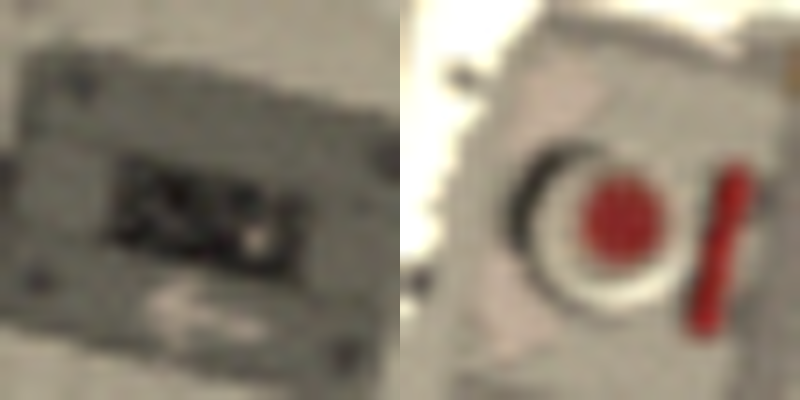

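Run:
```python
from h import *
ex=np.array([np.cos(np.radians(74.8)),np.sin(np.radians(74.8))]);ey=np.array([-ex[1],ex[0]])
def red(c,im,p,z):
    im=im.astype(int);r=(im[...,0]>60)&(im[...,0]>2.*im[...,1])
    u0,v0=proj(c,p)[0];v,u=np.mgrid[:384,:512];m=(r&(np.hypot(u-u0,v-v0)<6)).astype(np.uint8)
    n,l,st,ce=cv2.connectedComponentsWithStats(m);i=1+np.argmax(st[1:,4]);
    return st[i],ce[i],atz(c,ce[i],z)[0][:2]
for c in ('top','scene'):
    a=red(c,np.load(c+'_im.npy'),[.426,.1525,.057],.0567);b=red(c,np.load(c+'_im5.npy'),[.482,.002,.068],.0677)
    print(c,a[0][4],a[2].round(4),b[0],b[1].round(1),b[2].round(4))
    d=(b[2]-a[2]);print('moved',(d*1000).round(1))
H=np.array([.4614,-.0819]);nest=H+.091*ex;print('nest top',nest.round(4))
w=atz('scene',[335.5,196.8],.0455)[0];print('scene wheel',w.round(4),'nest',(w[:2]+.091*ex).round(4))
for c,n in (('top',nest),('scene',w[:2]+.091*ex)):
    b=red(c,np.load(c+'_im5.npy'),[.482,.002,.068],.0677)[2]; e=(b-n)*1000; print(c,'vial rel nest clampx',(e@ex).round(1),'y',(e@ey).round(1))
```

```text
top 18 [0.426  0.1523] [290 216   5   5  20] [292.1 218. ] [0.4807 0.0024]
moved [  54.7 -149.9]
scene 36 [0.4266 0.1514] [299 200   6   5  24] [301.3 202.1] [0.4807 0.0007]
moved [  54.1 -150.6]
nest top [0.4853 0.0059]
scene wheel [ 0.4595 -0.0792  0.0455] nest [0.4833 0.0086]
top vial rel nest clampx -4.6 y 3.5
scene vial rel nest clampx -8.3 y 0.4
```

Request:
send_rows:
  motion:
    - {"delta_pos":[0,0,35],"delta_rot":[0,0,0],"jaw":0}
    - {"delta_pos":[4,0,35],"delta_rot":[0,0,-6],"jaw":0.3}
    - {"delta_pos":[4,15,5],"delta_rot":[0,0,-7],"jaw":0.6}
    - {"delta_pos":[4,15,0],"delta_rot":[0,0,-7],"jaw":0.6}
    - {"delta_pos":[4,20,0],"delta_rot":[0,0,-7],"jaw":0.6}

```text
t: 10.77
eef_pos: [0.4756, -0.0417, 0.153]
orientation: [[0.68, 0.733, 0.002], [0.733, -0.68, -0.001], [0.001, 0.003, -1.0]]
force: [0.0, 0.9, -0.2]
opening: 0.222
```

Request:
send_rows:
  motion:
    - {"delta_pos":[3,20,0],"delta_rot":[0,0,-7],"jaw":0.6}
    - {"delta_pos":[3,20,0],"delta_rot":[0,0,-7],"jaw":0.6}
    - {"delta_pos":[0,4,0],"delta_rot":[0,0,-7],"jaw":0.6}
    - {"delta_pos":[0,0,0],"delta_rot":[0,0,-7],"jaw":0.6}
    - {"delta_pos":[0,0,0],"delta_rot":[0,0,-7],"jaw":0.6}

```text
t: 11.18
eef_pos: [0.481, 0.0035, 0.1522]
orientation: [[0.977, 0.214, 0.001], [0.214, -0.977, -0.0], [0.001, 0.0, -1.0]]
force: [0.3, 0.5, -1.2]
opening: 0.57
```

Request:
send_rows:
  motion:
    - {"delta_pos":[0,0,0],"delta_rot":[0,0,-7],"jaw":0.6}
    - {"delta_pos":[0,0,0],"delta_rot":[0,0,-7],"jaw":0.6}
    - {"delta_pos":[0,0,0],"delta_rot":[0,0,-7],"jaw":0.6}
    - {"delta_pos":[0,0,0],"delta_rot":[0,0,-7],"jaw":0.6}
    - {"delta_pos":[0,0,0],"delta_rot":[0,0,0],"jaw":0.6}

```text
t: 11.6
eef_pos: [0.481, 0.0029, 0.1522]
orientation: [[0.963, -0.271, 0.001], [-0.271, -0.963, -0.0], [0.001, -0.0, -1.0]]
force: [0.1, 0.0, 0.4]
opening: 0.602
```

Request:
send_rows:
  motion:
    - {"delta_pos":[0,-1,-30],"delta_rot":[0,0,0.5],"jaw":0.65}
    - {"delta_pos":[0,0,-30],"delta_rot":[0,0,0],"jaw":0.65}
    - {"delta_pos":[0,0,-20],"delta_rot":[0,0,0],"jaw":0.65}
    - {"delta_pos":[0,0,-12],"delta_rot":[0,0,0],"jaw":0.65}
    - {"delta_pos":[0,0,0],"delta_rot":[0,0,0],"jaw":0.65}

```text
t: 12.02
eef_pos: [0.4795, 0.0019, 0.0578]
orientation: [[0.967, -0.253, -0.003], [-0.253, -0.967, 0.001], [-0.003, 0.0, -1.0]]
force: [-0.3, 0.1, -0.3]
opening: 0.647
```

Request:
send_rows:
  motion:
    - {"delta_pos":[0,0,-6],"delta_rot":[0,0,0],"jaw":0.65}
    - {"delta_pos":[0,0,-4],"delta_rot":[0,0,0],"jaw":0.65}
    - {"delta_pos":[0,0,0],"delta_rot":[0,0,0],"jaw":0.65}
    - {"delta_pos":[0,0,0],"delta_rot":[0,0,0],"jaw":0.4}
    - {"delta_pos":[0,0,0],"delta_rot":[0,0,0],"jaw":0.36}
  newtons: 6

```text
t: 12.43
eef_pos: [0.4813, 0.002, 0.0503]
orientation: [[0.967, -0.256, 0.001], [-0.256, -0.967, -0.0], [0.001, -0.0, -1.0]]
force: [-1.2, -0.0, -0.3]
opening: 0.57
```

Request:
send_rows:
  motion:
    - {"delta_pos":[0,0,0],"delta_rot":[0,0,0],"jaw":0.3}
    - {"delta_pos":[0,0,0],"delta_rot":[0,0,0],"jaw":0.2}
    - {"delta_pos":[0,0,0],"delta_rot":[0,0,0],"jaw":0.2}
    - {"delta_pos":[0,0,0],"delta_rot":[0,0,0],"jaw":0.2}

```text
t: 12.77
eef_pos: [0.4811, 0.0019, 0.0498]
orientation: [[0.967, -0.256, 0.001], [-0.256, -0.967, -0.0], [0.001, 0.0, -1.0]]
force: [0.2, -0.3, 0.6]
opening: 0.315
```

```bash
cat > f.py <<'E'
from h import *
import sys
n=int(sys.argv[1]) if len(sys.argv)>1 else 5
F=[];
for i in range(n):
    s=ctrl.get_state();F.append(s['force'])
    if i<n-1: ctrl.snapshot('scene')
a=np.radians(74.8);ex=np.array([np.cos(a),np.sin(a),0]);ey=np.array([-ex[1],ex[0],0])
F=np.array(F);m=F.mean(0);p=np.array(s['eef_pos'])
e=(p[:2]-[.4614,-.0819])@ex[:2]*1000-46;l=(p[:2]-[.4614,-.0819])@ey[:2]*1000
print('t',round(s['t'],2),'pos',p.round(4),'clamp',e.round(2),l.round(2),'F clamp x,y,z',(m@ex).round(2),(m@ey).round(2),m[2].round(2),'sd',F.std(0).round(2),'open',round(s['opening'],3))
E
python3 f.py 5
```

```text
t 12.97 pos [0.4811 0.0018 0.0498] clamp 39.97 2.95 F clamp x,y,z -0.34 -0.89 1.44 sd [0.44 0.49 0.51] open 0.311
```

Request:
send_rows:
  motion:
    - {"delta_pos":[0,0,1],"delta_rot":[0,0,0],"jaw":0.2}
    - {"delta_pos":[2.3,-0.6,0],"delta_rot":[0,0,0],"jaw":0.2}
    - {"delta_pos":[0.5,1.9,0],"delta_rot":[0,0,0],"jaw":0.2}
    - {"delta_pos":[0,0,0],"delta_rot":[0,0,0],"jaw":0.2}
  newtons: 8

```text
t: 13.3
eef_pos: [0.4838, 0.0035, 0.0506]
orientation: [[0.967, -0.256, 0.0], [-0.256, -0.967, 0.0], [0.0, -0.0, -1.0]]
force: [1.1, -1.2, 0.1]
opening: 0.313
```

```bash
python3 f.py 5
```

```text
t 13.5 pos [0.4837 0.0034 0.0506] clamp 42.11 0.86 F clamp x,y,z -0.31 -0.77 -0.39 sd [0.55 0.47 0.31] open 0.315
```

Request:
send_rows:
  motion:
    - {"delta_pos":[0.25,1,0],"delta_rot":[0,0,0],"jaw":0.2}
    - {"delta_pos":[0.25,0.5,0],"delta_rot":[0,0,0],"jaw":0.2}
    - {"delta_pos":[0,0,0],"delta_rot":[0,0,0],"jaw":0.2}

```text
t: 13.75
eef_pos: [0.4842, 0.0042, 0.0507]
orientation: [[0.967, -0.257, 0.0], [-0.257, -0.967, -0.001], [0.0, 0.001, -1.0]]
force: [0.4, -2.9, 1.5]
opening: 0.312
```

```bash
python3 f.py 4
```

```text
t 13.9 pos [0.4842 0.0043 0.0507] clamp 43.14 0.59 F clamp x,y,z -4.04 -1.63 1.46 sd [0.18 0.98 0.35] open 0.311
```

Request:
send_rows:
  motion:
    - {"delta_pos":[-0.2,-1.8,0],"delta_rot":[0,0,0],"jaw":0.2}
    - {"delta_pos":[0,0,-0.8],"delta_rot":[0,0,0],"jaw":0.2}
    - {"delta_pos":[0,0,0],"delta_rot":[0,0,0],"jaw":0.2}

```text
t: 14.15
eef_pos: [0.4839, 0.0033, 0.0498]
orientation: [[0.967, -0.256, -0.0], [-0.256, -0.967, 0.0], [-0.0, -0.0, -1.0]]
force: [0.2, -0.5, 3.5]
opening: 0.309
```

```bash
python3 f.py 4
```

```text
t 14.3 pos [0.4839 0.0033 0.0498] clamp 42.1 0.66 F clamp x,y,z -0.93 0.43 2.97 sd [0.57 0.26 0.48] open 0.311
```

Seated about 1 mm short of home and resting on the floor. Releasing now.

Request:
send_rows:
  motion:
    - {"delta_pos":[0,0,0],"delta_rot":[0,0,0],"jaw":0.34}
    - {"delta_pos":[0,0,0],"delta_rot":[0,0,0],"jaw":0.36}
    - {"delta_pos":[0,0,0],"delta_rot":[0,0,0],"jaw":0.42}
    - {"delta_pos":[0,0,0],"delta_rot":[0,0,0],"jaw":0.5}
    - {"delta_pos":[0,0,0],"delta_rot":[0,0,0],"jaw":0.6}

```text
t: 14.72
eef_pos: [0.4839, 0.0031, 0.0497]
orientation: [[0.967, -0.256, -0.0], [-0.256, -0.967, 0.0], [-0.0, -0.0, -1.0]]
force: [-0.2, -0.0, -0.2]
opening: 0.488
```

Request:
send_rows:
  motion:
    - {"delta_pos":[0,0,0],"delta_rot":[0,0,0],"jaw":0.65}
    - {"delta_pos":[0,0,10],"delta_rot":[0,0,0],"jaw":0.65}
    - {"delta_pos":[0,0,25],"delta_rot":[0,0,0],"jaw":0.65}
    - {"delta_pos":[0,0,35],"delta_rot":[0,0,0],"jaw":0.65}
    - {"delta_pos":[0,0,30],"delta_rot":[0,0,0],"jaw":0.65}

```text
t: 15.13
eef_pos: [0.4837, 0.0035, 0.152]
orientation: [[0.967, -0.255, -0.0], [-0.255, -0.967, 0.001], [-0.0, -0.001, -1.0]]
force: [-0.0, -0.8, -0.2]
opening: 0.647
```

Request:
send_rows:
  motion:
    - {"delta_pos":[-4,-15,0],"delta_rot":[0,0,7],"jaw":0.3}
    - {"delta_pos":[-4,-20,0],"delta_rot":[0,0,7],"jaw":0.2}
    - {"delta_pos":[-5,-20,0],"delta_rot":[0,0,7],"jaw":0}
    - {"delta_pos":[-5,-20,0],"delta_rot":[0,0,7],"jaw":0}
    - {"delta_pos":[-5,-20,0],"delta_rot":[0,0,7],"jaw":0}

```text
t: 15.55
eef_pos: [0.4607, -0.0928, 0.1507]
orientation: [[0.936, 0.351, 0.001], [0.351, -0.936, -0.0], [0.001, 0.001, -1.0]]
force: [0.4, -0.8, -0.6]
opening: 0.36
```

Request:
send_rows:
  motion:
    - {"delta_pos":[0,0,0],"delta_rot":[0,0,7],"jaw":0}
    - {"delta_pos":[0,0,0],"delta_rot":[0,0,7],"jaw":0}
    - {"delta_pos":[0,0,0],"delta_rot":[0,0,7],"jaw":0}
    - {"delta_pos":[0,0,0],"delta_rot":[0,0,7],"jaw":0}
    - {"delta_pos":[0,0,0],"delta_rot":[0,0,7],"jaw":0}

```text
t: 15.97
eef_pos: [0.461, -0.0919, 0.1506]
orientation: [[0.566, 0.824, 0.001], [0.824, -0.566, -0.0], [0.0, 0.0, -1.0]]
force: [0.1, 0.6, 0.1]
opening: 0.028
```

Request:
send_rows:
  motion:
    - {"delta_pos":[0,0,0],"delta_rot":[0,0,7],"jaw":0}
    - {"delta_pos":[0,0,0],"delta_rot":[0,0,7],"jaw":0}
    - {"delta_pos":[0,0,0],"delta_rot":[0,0,6],"jaw":0}
    - {"delta_pos":[0,0,0],"delta_rot":[0,0,0],"jaw":0}
    - {"delta_pos":[0,0,0],"delta_rot":[0,0,0],"jaw":0}
  newtons: 20

```text
t: 16.38
eef_pos: [0.461, -0.092, 0.1503]
orientation: [[0.259, 0.966, 0.0], [0.966, -0.259, -0.0], [0.0, 0.0, -1.0]]
force: [-0.2, -0.4, -0.6]
opening: 0.003
```

```bash
python3 - <<'E'
from h import *
c='scene'
im,d=snap(c);np.save('scene_im7.npy',im);u,v=map(int,proj(c,[.475,-.03,.05])[0]);R=40
cr=im[v-R:v+R,u-R:u+R,::-1];cr=np.clip(cr.astype(float)*1.7,0,255).astype(np.uint8)
cv2.imwrite('pics/w7.png',cv2.resize(cr,(560,560),interpolation=cv2.INTER_CUBIC))
E
python3 f.py 6
```

```text
t 16.68 pos [ 0.4609 -0.092   0.1499] clamp -55.84 -2.17 F clamp x,y,z 0.04 0.24 0.04 sd [0.35 0.38 0.33] open 0.006
```

View pics/w7.png

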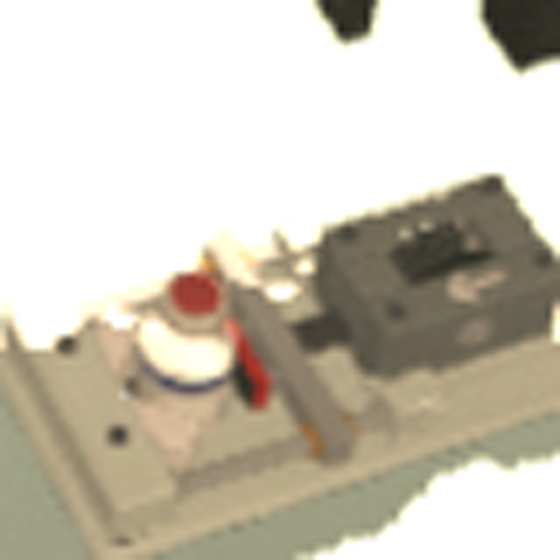

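Request:
send_rows:
  motion:
    - {"delta_pos":[-2,-0.5,-30],"delta_rot":[0,0,0],"jaw":0}
    - {"delta_pos":[0,0,-30],"delta_rot":[0,0,0],"jaw":0}
    - {"delta_pos":[0,0,-15],"delta_rot":[0,0,0],"jaw":0}
    - {"delta_pos":[0,0,-4],"delta_rot":[0,0,0],"jaw":0}
    - {"delta_pos":[0,0,0],"delta_rot":[0,0,0],"jaw":0}

```text
t: 17.1
eef_pos: [0.4583, -0.0922, 0.0701]
orientation: [[0.256, 0.967, -0.002], [0.967, -0.256, 0.001], [0.001, -0.002, -1.0]]
force: [1.0, 0.7, -0.2]
opening: 0.006
```

Request:
send_rows:
  motion:
    - {"delta_pos":[0,0,0],"delta_rot":[0,0,0],"jaw":0}
    - {"delta_pos":[0,0,0],"delta_rot":[0,0,0],"jaw":0}
    - {"delta_pos":[0,0,0],"delta_rot":[0,0,0],"jaw":0}

```text
t: 17.35
eef_pos: [0.4598, -0.0927, 0.072]
orientation: [[0.256, 0.967, 0.002], [0.967, -0.256, -0.001], [-0.0, 0.002, -1.0]]
force: [1.0, 0.3, -0.3]
opening: 0.009
```

```bash
python3 f.py 3
```

```text
t 17.45 pos [ 0.4594 -0.0927  0.0716] clamp -56.95 -0.95 F clamp x,y,z 0.33 -0.25 -0.31 sd [0.67 0.29 0.05] open 0.003
```

Request:
send_rows:
  motion:
    - {"delta_pos":[-0.5,0,-3],"delta_rot":[0,0,0],"jaw":0}
    - {"delta_pos":[0,0,-1.5],"delta_rot":[0,0,0],"jaw":0}
    - {"delta_pos":[0,0,-1],"delta_rot":[0,0,0],"jaw":0}
    - {"delta_pos":[0,0,0],"delta_rot":[0,0,0],"jaw":0}

```text
t: 17.78
eef_pos: [0.4583, -0.0925, 0.065]
orientation: [[0.256, 0.967, -0.0], [0.967, -0.256, 0.0], [0.0, -0.0, -1.0]]
force: [-0.2, 0.4, -0.9]
opening: 0.006
```

Request:
send_rows:
  motion:
    - {"delta_pos":[0,0,-0.5],"delta_rot":[0,0,0],"jaw":0}

```text
t: 17.87
eef_pos: [0.4584, -0.0925, 0.0648]
orientation: [[0.256, 0.967, -0.0], [0.967, -0.256, 0.0], [0.0, -0.0, -1.0]]
force: [-0.9, 1.2, 2.2]
opening: 0.005
```

Request:
send_rows:
  motion:
    - {"delta_pos":[0,0,-0.5],"delta_rot":[0,0,0],"jaw":0}
    - {"delta_pos":[0,0,0],"delta_rot":[0,0,0],"jaw":0}

```text
t: 18.03
eef_pos: [0.4585, -0.0925, 0.0646]
orientation: [[0.256, 0.967, -0.0], [0.967, -0.256, -0.0], [-0.0, -0.0, -1.0]]
force: [-2.2, 0.8, 5.8]
opening: 0.003
```

Request:
send_rows:
  motion:
    - {"delta_pos":[0,0,-0.3],"delta_rot":[0,0,0],"jaw":0}
    - {"delta_pos":[0,0,0],"delta_rot":[0,0,0],"jaw":0}

```text
t: 18.2
eef_pos: [0.4586, -0.0925, 0.0644]
orientation: [[0.256, 0.967, 0.0], [0.967, -0.256, -0.0], [-0.0, 0.0, -1.0]]
force: [-2.5, 0.1, 8.7]
opening: 0.005
```

Request:
send_rows:
  motion:
    - {"delta_pos":[0,1,0],"delta_rot":[0,0,0],"jaw":0}
    - {"delta_pos":[0,1,0],"delta_rot":[0,0,0],"jaw":0}
    - {"delta_pos":[0.3,1,0],"delta_rot":[0,0,0],"jaw":0}

```text
t: 18.45
eef_pos: [0.4589, -0.0906, 0.0644]
orientation: [[0.257, 0.966, 0.0], [0.966, -0.257, -0.001], [-0.001, 0.001, -1.0]]
force: [-1.8, -6.2, 6.1]
opening: 0.006
```

```bash
python3 f.py 2
```

```text
t 18.5 pos [ 0.459  -0.0905  0.0644] clamp -54.93 0.11 F clamp x,y,z -6.06 0.05 6.94 sd [0.21 0.38 0.85] open 0.008
```

Request:
send_rows:
  motion:
    - {"delta_pos":[0.2,1,-0.3],"delta_rot":[0,0,0],"jaw":0}
    - {"delta_pos":[0.3,1,0],"delta_rot":[0,0,0],"jaw":0}

```text
t: 18.67
eef_pos: [0.4594, -0.0891, 0.0645]
orientation: [[0.257, 0.966, 0.0], [0.966, -0.257, -0.002], [-0.002, 0.001, -1.0]]
force: [-5.7, -6.1, 14.8]
opening: 0.004
```

Request:
send_rows:
  motion:
    - {"delta_pos":[0.2,1,0],"delta_rot":[0,0,0],"jaw":0}
    - {"delta_pos":[0.3,1,0],"delta_rot":[0,0,0],"jaw":0}

```text
t: 18.83
eef_pos: [0.4601, -0.0869, 0.0648]
orientation: [[0.257, 0.966, 0.0], [0.966, -0.257, -0.002], [-0.002, 0.001, -1.0]]
force: [-7.1, -5.2, 19.9]
opening: 0.007
```

Request:
send_rows:
  motion:
    - {"delta_pos":[0,0,1.5],"delta_rot":[0,0,0],"jaw":0}

```text
t: 18.92
eef_pos: [0.46, -0.0861, 0.0657]
orientation: [[0.257, 0.966, 0.0], [0.966, -0.257, -0.001], [-0.001, 0.001, -1.0]]
force: [0.8, -0.5, -0.6]
opening: 0.008
```

```bash
python3 f.py 2
```

```text
t 18.97 pos [ 0.46   -0.0857  0.0657] clamp -49.98 0.32 F clamp x,y,z -0.11 -0.73 -0.0 sd [0.08 0.25 0.57] open 0.008
```

Request:
send_rows:
  motion:
    - {"delta_pos":[0,0,-0.6],"delta_rot":[0,0,0],"jaw":0}
    - {"delta_pos":[0,0,0],"delta_rot":[0,0,0],"jaw":0}

```text
t: 19.13
eef_pos: [0.4601, -0.0855, 0.0651]
orientation: [[0.256, 0.967, 0.001], [0.967, -0.256, -0.0], [-0.0, 0.001, -1.0]]
force: [-2.9, -0.2, 10.5]
opening: 0.008
```

```bash
python3 f.py 2
```

```text
t 19.18 pos [ 0.4602 -0.0855  0.0651] clamp -49.81 0.24 F clamp x,y,z -1.37 2.57 11.26 sd [0.02 0.42 0.79] open 0.004
```

Request:
send_rows:
  motion:
    - {"delta_pos":[0.2,1.5,0.1],"delta_rot":[0,0,0],"jaw":0}
    - {"delta_pos":[0.3,1.5,0],"delta_rot":[0,0,0],"jaw":0}

```text
t: 19.35
eef_pos: [0.4607, -0.0832, 0.0652]
orientation: [[0.257, 0.967, 0.001], [0.967, -0.257, -0.001], [-0.001, 0.001, -1.0]]
force: [-2.4, -3.2, 9.1]
opening: 0.003
```

Request:
send_rows:
  motion:
    - {"delta_pos":[0.3,1,0],"delta_rot":[0,0,0],"jaw":0}

```text
t: 19.43
eef_pos: [0.461, -0.0821, 0.0652]
orientation: [[0.256, 0.967, 0.001], [0.967, -0.256, -0.001], [-0.001, 0.001, -1.0]]
force: [-2.7, -3.2, 10.1]
opening: 0.005
```

Request:
send_rows:
  motion:
    - {"delta_pos":[0.3,1.4,0],"delta_rot":[0,0,0],"jaw":0}
    - {"delta_pos":[0.4,1.5,0],"delta_rot":[0,0,0],"jaw":0}

```text
t: 19.6
eef_pos: [0.4617, -0.0793, 0.0652]
orientation: [[0.257, 0.966, 0.001], [0.966, -0.257, -0.001], [-0.001, 0.001, -1.0]]
force: [-1.2, -3.3, 8.1]
opening: 0.004
```

Request:
send_rows:
  motion:
    - {"delta_pos":[0.3,1.4,0],"delta_rot":[0,0,0],"jaw":0}
    - {"delta_pos":[0.4,1.5,0],"delta_rot":[0,0,0],"jaw":0}

```text
t: 19.77
eef_pos: [0.4625, -0.0764, 0.0652]
orientation: [[0.257, 0.967, 0.001], [0.967, -0.257, -0.001], [-0.001, 0.001, -1.0]]
force: [-0.3, -4.0, 6.6]
opening: 0.007
```

Request:
send_rows:
  motion:
    - {"delta_pos":[0.3,1.4,-0.15],"delta_rot":[0,0,0],"jaw":0}
    - {"delta_pos":[0.4,1.5,0],"delta_rot":[0,0,0],"jaw":0}

```text
t: 19.93
eef_pos: [0.4631, -0.0736, 0.0649]
orientation: [[0.257, 0.966, 0.001], [0.966, -0.257, -0.001], [-0.001, 0.001, -1.0]]
force: [-1.0, -3.2, 4.9]
opening: 0.003
```

Request:
send_rows:
  motion:
    - {"delta_pos":[0.3,1.4,0],"delta_rot":[0,0,0],"jaw":0}
    - {"delta_pos":[0.4,1.5,0],"delta_rot":[0,0,0],"jaw":0}

```text
t: 20.1
eef_pos: [0.4635, -0.0701, 0.0646]
orientation: [[0.256, 0.967, 0.0], [0.967, -0.256, -0.0], [-0.0, 0.0, -1.0]]
force: [-0.8, -2.9, 3.5]
opening: 0.004
```

Request:
send_rows:
  motion:
    - {"delta_pos":[0,0,6],"delta_rot":[0,0,0],"jaw":0}
    - {"delta_pos":[-1,-5,0],"delta_rot":[0,0,0],"jaw":0}
    - {"delta_pos":[-2,-7,0],"delta_rot":[0,0,0],"jaw":0}

```text
t: 20.35
eef_pos: [0.4605, -0.0815, 0.0708]
orientation: [[0.255, 0.967, 0.001], [0.967, -0.255, 0.001], [0.001, 0.0, -1.0]]
force: [-0.1, -0.8, -0.8]
opening: 0.003
```

```bash
python3 - <<'E'
from h import *
c='scene'
im,d=snap(c);np.save('scene_im8.npy',im);u,v=map(int,proj(c,[.475,-.03,.05])[0]);R=30
o=[]
for n in ('7','8'):
    im=np.load(f'scene_im{n}.npy');cr=im[v-R:v+R,u-R:u+R,::-1];cr=np.clip(cr.astype(float)*1.7,0,255).astype(np.uint8)
    o.append(cv2.resize(cr,(400,400),interpolation=cv2.INTER_CUBIC))
cv2.imwrite('pics/w8.png',np.hstack(o))
E
python3 f.py 3
```

```text
t 20.5 pos [ 0.4599 -0.0827  0.0703] clamp -47.22 1.25 F clamp x,y,z -1.21 -0.0 0.07 sd [0.48 0.95 0.55] open 0.006
```

View pics/w8.png

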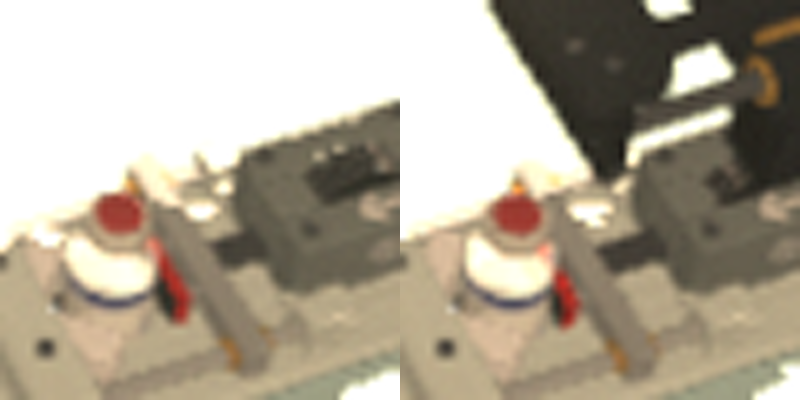

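Request:
send_rows:
  motion:
    - {"delta_pos":[-0.3,-4,-2],"delta_rot":[0,0,0],"jaw":0}
    - {"delta_pos":[0,0,-2],"delta_rot":[0,0,0],"jaw":0}
    - {"delta_pos":[0,0,0],"delta_rot":[0,0,0],"jaw":0}

```text
t: 20.75
eef_pos: [0.4596, -0.086, 0.066]
orientation: [[0.256, 0.967, -0.001], [0.967, -0.256, 0.0], [0.0, -0.001, -1.0]]
force: [-0.2, -0.0, 0.0]
opening: 0.004
```

```bash
python3 f.py 2
```

```text
t 20.8 pos [ 0.4598 -0.0859  0.0662] clamp -50.26 0.52 F clamp x,y,z -0.05 -0.16 -0.22 sd [0.39 0.04 0.24] open 0.003
```

Request:
send_rows:
  motion:
    - {"delta_pos":[0,0,-0.8],"delta_rot":[0,0,0],"jaw":0}
    - {"delta_pos":[0,0,0],"delta_rot":[0,0,0],"jaw":0}

```text
t: 20.97
eef_pos: [0.46, -0.0857, 0.0656]
orientation: [[0.256, 0.967, -0.0], [0.967, -0.256, 0.0], [0.0, -0.0, -1.0]]
force: [-0.4, 0.0, 0.2]
opening: 0.008
```

Request:
send_rows:
  motion:
    - {"delta_pos":[0,0,-0.5],"delta_rot":[0,0,0],"jaw":0}
    - {"delta_pos":[0,0,0],"delta_rot":[0,0,0],"jaw":0}

```text
t: 21.13
eef_pos: [0.4601, -0.0857, 0.0654]
orientation: [[0.256, 0.967, 0.0], [0.967, -0.256, 0.0], [0.0, 0.0, -1.0]]
force: [-0.8, 0.8, 2.9]
opening: 0.002
```

Request:
send_rows:
  motion:
    - {"delta_pos":[0,0,-0.3],"delta_rot":[0,0,0],"jaw":0}
    - {"delta_pos":[0,0,0],"delta_rot":[0,0,0],"jaw":0}

```text
t: 21.3
eef_pos: [0.4602, -0.0858, 0.0653]
orientation: [[0.256, 0.967, 0.0], [0.967, -0.256, -0.0], [-0.0, 0.0, -1.0]]
force: [-2.1, 0.9, 6.0]
opening: 0.007
```

Request:
send_rows:
  motion:
    - {"delta_pos":[0,0,-0.2],"delta_rot":[0,0,0],"jaw":0}
    - {"delta_pos":[0.2,1,0],"delta_rot":[0,0,0],"jaw":0}
    - {"delta_pos":[0.3,1,0],"delta_rot":[0,0,0],"jaw":0}

```text
t: 21.55
eef_pos: [0.4604, -0.0852, 0.0652]
orientation: [[0.257, 0.966, -0.0], [0.966, -0.257, -0.002], [-0.002, 0.0, -1.0]]
force: [-5.0, -4.9, 9.7]
opening: 0.006
```

Request:
send_rows:
  motion:
    - {"delta_pos":[0.2,1,0],"delta_rot":[0,0,0],"jaw":0}
    - {"delta_pos":[0.3,1,0],"delta_rot":[0,0,0],"jaw":0}

```text
t: 21.72
eef_pos: [0.4608, -0.0834, 0.0652]
orientation: [[0.257, 0.966, -0.001], [0.966, -0.257, -0.002], [-0.002, 0.0, -1.0]]
force: [-4.9, -4.5, 9.9]
opening: 0.007
```

Request:
send_rows:
  motion:
    - {"delta_pos":[0.2,1,0],"delta_rot":[0,0,0],"jaw":0}
    - {"delta_pos":[0.3,1,0],"delta_rot":[0,0,0],"jaw":0}

```text
t: 21.88
eef_pos: [0.4613, -0.0815, 0.0652]
orientation: [[0.257, 0.966, -0.0], [0.966, -0.257, -0.002], [-0.002, 0.0, -1.0]]
force: [-4.5, -5.4, 8.9]
opening: 0.006
```

```bash
cat > look.py <<'E'
from h import *
import sys
a,b=sys.argv[1:3]
c='scene'
im,d=snap(c);np.save(f'scene_im{b}.npy',im);u,v=map(int,proj(c,[.478,-.012,.03])[0]);R=20
o=[]
for n in (a,b):
    im=np.load(f'scene_im{n}.npy');cr=im[v-R:v+R,u-R:u+R,::-1];cr=np.clip(cr.astype(float)*1.5,0,255).astype(np.uint8)
    o.append(cv2.resize(cr,(400,400),interpolation=cv2.INTER_CUBIC))
cv2.imwrite(f'pics/w{b}.png',np.hstack(o))
E
python3 look.py 8 9; python3 f.py 3
```

```text
t 22.03 pos [ 0.4614 -0.0814  0.0652] clamp -45.48 0.16 F clamp x,y,z -5.82 3.13 8.84 sd [0.24 0.24 0.53] open 0.003
```

View pics/w9.png

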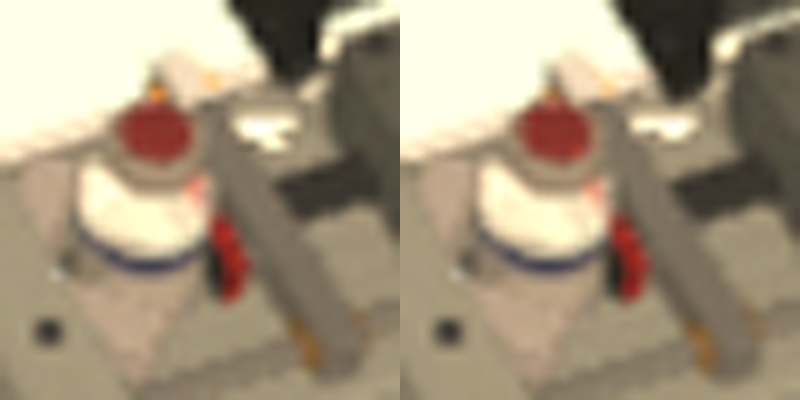

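```bash
cat > jaw.py <<'E'
from h import *
import sys
# track red pad + bar lower end between frames along clamp x via template shift at subpixel
c='scene';ex=np.array([np.cos(np.radians(74.8)),np.sin(np.radians(74.8)),0])
def roi(P,w,h):
    u,v=proj(c,P)[0];return int(u-w/2),int(v-h/2),w,h
def shift(a,b,P,w=16,h=14):
    x,y,w,h=roi(P,w,h)
    A=cv2.cvtColor(a,cv2.COLOR_RGB2GRAY).astype(np.float32);B=cv2.cvtColor(b,cv2.COLOR_RGB2GRAY).astype(np.float32)
    # search shift s mm along clamp x
    d=(proj(c,np.array(P)+ex*.005)-proj(c,P))[0]/5
    T=A[y:y+h,x:x+w];best=[]
    for s in np.arange(-3,8,.1):
        M=np.float32([[1,0,d[0]*s],[0,1,d[1]*s]])
        S=cv2.warpAffine(B,M,(B.shape[1],B.shape[0]),flags=cv2.INTER_CUBIC|cv2.WARP_INVERSE_MAP)[y:y+h,x:x+w]
        k=np.corrcoef(T.ravel(),S.ravel())[0,1];best.append((k,s))
    return max(best)
fr=sys.argv[1:]
o=np.array([.4609,-.0838,0])+.046*ex; ey=np.array([-ex[1],ex[0],0])
for i in range(len(fr)-1):
    a,b=np.load(f'scene_im{fr[i]}.npy'),np.load(f'scene_im{fr[i+1]}.npy')
    print(fr[i],fr[i+1],'jaw end +y(far robot side -)',[tuple(np.round(shift(a,b,o+ex*xx+ey*yy+[0,0,.026]),2)) for xx,yy in ((8,0.036),(.008,.036),(.008,.036)) if abs(xx)<1],
     'static',np.round(shift(a,b,o+ex*.07+ey*.02+[0,0,.03]),2),'cap',np.round(shift(a,b,o+ex*.045+[0,0,.067],10,10),2))
E
python3 jaw.py 5 7 8 9
```

```text
5 7 jaw end +y(far robot side -) [(np.float64(1.0), np.float64(-0.1)), (np.float64(1.0), np.float64(-0.1))] static [0.4 0.1] cap [ 0.96 -0.1 ]
7 8 jaw end +y(far robot side -) [(np.float64(0.93), np.float64(4.5)), (np.float64(0.93), np.float64(4.5))] static [0.99 0.  ] cap [0.97 3.5 ]
8 9 jaw end +y(far robot side -) [(np.float64(0.98), np.float64(0.7)), (np.float64(0.98), np.float64(0.7))] static [1. 0.] cap [1.  0.5]
```

```bash
cat > cap.py <<'E'
from h import *
import sys
c='scene';ex=np.array([np.cos(np.radians(74.8)),np.sin(np.radians(74.8))]);ey=np.array([-ex[1],ex[0]])
o=np.array([.4609,-.0838])+.046*ex
for n in sys.argv[1:]:
    im=np.load(f'scene_im{n}.npy').astype(float)
    w=np.clip(im[...,0]-1.5*im[...,1]-5,0,None)
    u0,v0=proj(c,[.4825,.003,.068])[0];v,u=np.mgrid[:384,:512]
    m=np.hypot((u-u0),(v-v0))<5.5
    w=w*m;q=atz(c,[(u*w).sum()/w.sum(),(v*w).sum()/w.sum()],.0678)[0][:2]-o
    w2=np.clip(im[...,0]-1.8*im[...,1]-5,0,None)
    u0,v0=proj(c,[*(o+ex*.024),.022])[0];m=(abs(u-u0)<7)&(abs(v-v0)<9)&(v>207)
    w2=w2*m; q2=atz(c,[(u*w2).sum()/w2.sum(),(v*w2).sum()/w2.sum()],.022)[0][:2]-o
    print(n,'cap',(q@ex*1000).round(2),(q@ey*1000).round(2),'pad',(q2@ex*1000).round(2),(q2@ey*1000).round(2),w2.sum().round())
E
python3 cap.py 5 7 8 9
```

```text
5 cap 41.23 3.26 pad 20.51 8.25 376.0
7 cap 42.79 3.64 pad 20.49 6.54 507.0
8 cap 43.6 3.76 pad 24.57 8.55 465.0
9 cap 43.63 3.87 pad 24.87 9.09 459.0
```

Request:
send_rows:
  motion:
    - {"delta_pos":[0,0,2],"delta_rot":[0,0,0],"jaw":0}
    - {"delta_pos":[0,0,15],"delta_rot":[0,0,0],"jaw":0}
    - {"delta_pos":[0,0,30],"delta_rot":[0,0,0],"jaw":0}
    - {"delta_pos":[0,0,35],"delta_rot":[0,0,0],"jaw":0}
    - {"delta_pos":[0,-20,30],"delta_rot":[0,0,0],"jaw":0}

```text
t: 22.45
eef_pos: [0.4618, -0.0962, 0.1787]
orientation: [[0.251, 0.968, 0.001], [0.968, -0.251, 0.002], [0.002, 0.0, -1.0]]
force: [1.2, -0.6, 0.3]
opening: 0.008
```

Request:
send_rows:
  motion:
    - {"delta_pos":[0,-40,0],"delta_rot":[0,0,0],"jaw":0}
    - {"delta_pos":[0,-40,0],"delta_rot":[0,0,0],"jaw":0}
    - {"delta_pos":[0,-30,0],"delta_rot":[0,0,0],"jaw":0}
    - {"delta_pos":[0,0,0],"delta_rot":[0,0,0],"jaw":0}
    - {"delta_pos":[0,0,0],"delta_rot":[0,0,0],"jaw":0}

```text
t: 22.87
eef_pos: [0.4612, -0.2114, 0.1764]
orientation: [[0.259, 0.966, -0.0], [0.966, -0.259, 0.001], [0.001, -0.0, -1.0]]
force: [0.9, -0.1, -0.2]
opening: 0.004
```

```bash
python3 look.py 5 10; python3 cap.py 5 7 8 9 10; python3 jaw.py 7 10; python3 jaw.py 5 10;python3 jaw.py 8 10; python3 jaw.py 9 10
python3 - <<'E'
from h import *
im,d=snap('top');np.save('top_im10.npy',im)
o=[]
for n in ('5','10'):
    im=np.load(f'top_im{n}.npy');u,v=map(int,proj('top',[.475,-.03,.03])[0]);R=28
    cr=im[v-R:v+R,u-R:u+R,::-1];o.append(cv2.resize(np.clip(cr*1.5,0,255).astype(np.uint8),(400,400),interpolation=cv2.INTER_CUBIC))
cv2.imwrite('pics/t10.png',np.hstack(o))
E
python3 f.py 2
```

```text
5 cap 41.23 3.26 pad 20.51 8.25 376.0
7 cap 42.79 3.64 pad 20.49 6.54 507.0
8 cap 43.6 3.76 pad 24.57 8.55 465.0
9 cap 43.63 3.87 pad 24.87 9.09 459.0
10 cap 44.54 3.41 pad 24.78 9.06 351.0
7 10 jaw end +y(far robot side -) [(np.float64(0.92), np.float64(5.9)), (np.float64(0.92), np.float64(5.9))] static [0.66 0.8 ] cap [0.78 5.2 ]
5 10 jaw end +y(far robot side -) [(np.float64(0.92), np.float64(5.9)), (np.float64(0.92), np.float64(5.9))] static [ 0.59 -0.8 ] cap [0.88 4.6 ]
8 10 jaw end +y(far robot side -) [(np.float64(0.98), np.float64(0.9)), (np.float64(0.98), np.float64(0.9))] static [0.66 0.8 ] cap [ 0.83 -1.2 ]
9 10 jaw end +y(far robot side -) [(np.float64(0.99), np.float64(0.1)), (np.float64(0.99), np.float64(0.1))] static [0.67 0.6 ] cap [ 0.82 -1.4 ]
t 23.02 pos [ 0.4618 -0.2085  0.1767] clamp -168.08 -33.57 F clamp x,y,z 0.6 -0.09 0.41 sd [0.66 0.5  0.62] open 0.003
```

View pics/t10.png

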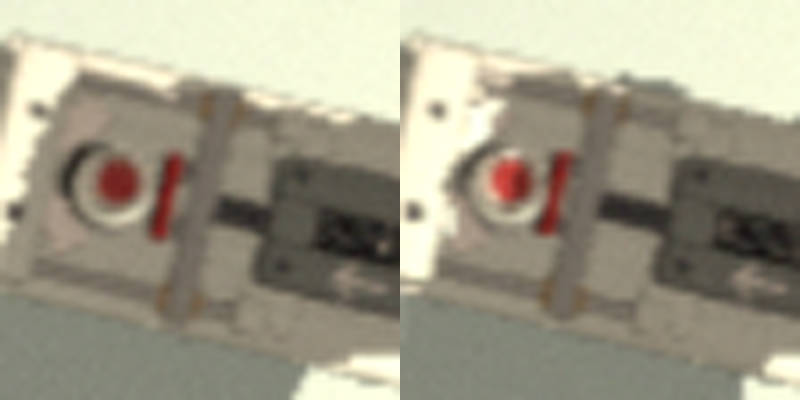

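View pics/w10.png

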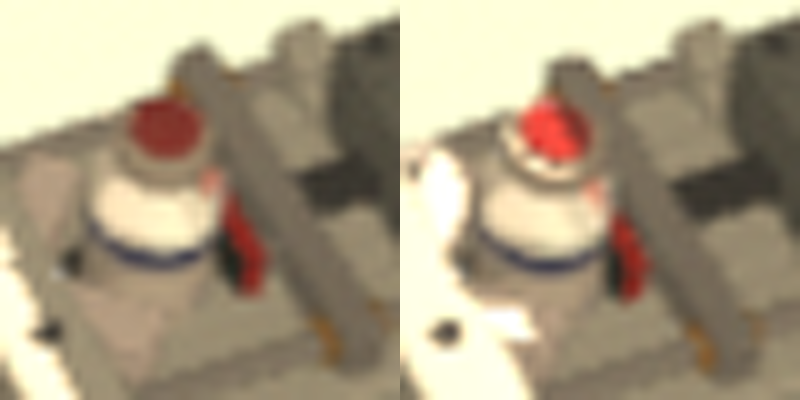

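Run:
```python
from h import *
ex=np.array([np.cos(np.radians(74.8)),np.sin(np.radians(74.8))]);ey=np.array([-ex[1],ex[0]])
o=np.array([.4614,-.0819])+.046*ex
for c,fr in (('top',('','5','10')),('scene',('','5','7','8','9','10'))):
    ref=None
    for n in fr:
        im=np.load(f'{c}_im{n}.npy').astype(np.float32)
        xs=np.arange(-5,40,.25);pr=[]
        for y in np.arange(-12,12.1,1) if c=='top' else np.arange(-12,2,1):
            P=np.c_[o+ (xs[:,None]*ex+y*ey)/1000,np.full(len(xs),.0255)]
            q=proj(c,P).astype(np.float32)
            pr.append(cv2.remap(im,q[:,0].reshape(1,-1),q[:,1].reshape(1,-1),cv2.INTER_CUBIC)[0])
        pr=np.mean(pr,0); r=np.clip(pr[:,0]/pr[:,1]-1.35,0,None)
        m=xs>5;pad=(r*xs)[m].sum()/r[m].sum()
        g=pr.sum(1)/3;
        # bar trailing edge & bar far: register bar ends instead
        pe=[]
        for y in list(np.arange(-40,-36.9,1))+list(np.arange(37,40.1,1)):
            P=np.c_[o+ (xs[:,None]*ex+y*ey)/1000,np.full(len(xs),.028)]
            q=proj(c,P).astype(np.float32)
            pe.append(cv2.remap(im,q[:,0].reshape(1,-1),q[:,1].reshape(1,-1),cv2.INTER_CUBIC)[0].sum(-1))
        a,b=np.mean(pe[:4],0),np.mean(pe[4:],0)
        np.save(f'prof_{c}{n}.npy',np.array([a,b,g*3]))
        print(c,n,'pad',pad.round(2))
    import itertools
    base=np.load(f'prof_{c}{fr[1]}.npy')
    for n in fr:
        p=np.load(f'prof_{c}{n}.npy');res=[]
        for k in (0,1):
            best=max((np.corrcoef(base[k][12:100],np.interp(xs[12:100]+s,xs,p[k]))[0,1],s) for s in np.arange(-2,9,.05))
            res.append(tuple(np.round(best,2)))
        print(c,n,'bar shift ends',res)
```

```text
top  pad 21.03
top 5 pad 23.57
top 10 pad 26.69
top  bar shift ends [(np.float64(0.72), np.float64(-1.15)), (np.float64(0.48), np.float64(2.65))]
top 5 bar shift ends [(np.float64(1.0), np.float64(0.0)), (np.float64(1.0), np.float64(0.0))]
top 10 bar shift ends [(np.float64(-0.29), np.float64(-2.0)), (np.float64(0.98), np.float64(5.5))]
scene  pad 19.33
scene 5 pad 17.98
scene 7 pad 18.35
scene 8 pad 22.55
scene 9 pad nan
scene 10 pad nan
scene  bar shift ends [(np.float64(0.88), np.float64(1.4)), (np.float64(0.91), np.float64(0.05))]
scene 5 bar shift ends [(np.float64(1.0), np.float64(0.0)), (np.float64(1.0), np.float64(0.0))]
scene 7 bar shift ends [(np.float64(0.87), np.float64(1.55)), (np.float64(0.99), np.float64(0.0))]
scene 8 bar shift ends [(np.float64(0.9), np.float64(6.7)), (np.float64(0.99), np.float64(5.15))]
scene 9 bar shift ends [(np.float64(0.87), np.float64(7.55)), (np.float64(0.96), np.float64(5.65))]
scene 10 bar shift ends [(np.float64(0.99), np.float64(6.35)), (np.float64(0.95), np.float64(5.45))]<stdin>:14: RuntimeWarning: invalid value encountered in scalar divide
```

Run:
```python
from h import *
a,b=np.load('scene_im.npy'),np.load('scene_im10.npy')
for n,p,w in (('vial_1/2 a',(181,283),9),('vial b',(218,230),9),('pot',(202,180),12),('timer',(173,210),14)):
    u,v=p;T=a[v-w:v+w,u-w:u+w];R=b[v-w-4:v+w+4,u-w-4:u+w+4]
    m=cv2.matchTemplate(R,T,cv2.TM_CCOEFF_NORMED);print(n,cv2.minMaxLoc(m)[1::2])
print(ctrl.job_done())
```

```text
vial_1/2 a (0.9996597170829773, (4, 4))
vial b (0.9990245699882507, (4, 4))
pot (0.999424934387207, (4, 4))
timer (0.9995275139808655, (4, 4))
the job is handed in; nothing more can be done
None
```

The red-capped vial stands upright in the V and has been let go. The sprung pad is closed on it at an estimated 7 N, but I broke the 15 N limit on the wheel once along the way. I handed the job in at about 23 s, with the gripper well clear of everything.

**What I did**
- I set the vial down, but the pictures showed it about 5 mm short of home and off-centre. I gripped it again, felt it touch both faces of the V, backed off about 1 mm and released it.
- I rolled the wheel towards the V with the closed fingertips in two strokes, the second one short. The jaw moved about 5.5 mm in all.

**Last checks**
- **Pad force:** the force along the rim rose from 3.7 N rolling freely to 5.6–6.4 N. That puts the pad at roughly 7–9 N on the vial, above the 5 N needed and below the 12 N that cracks the glass.
- **Pad springs:** the pictures show the jaw bar went about 1 mm further than the pad, so the springs have begun to give. That figure is only good to about 0.4 mm. The last pictures were lit differently, and some of the jaw and vial tracking in them failed.
- **Other things:** the two small vials, the lead pot and the timer matched the first picture exactly.

**What went wrong**
- **Wheel press:** at the start of the first stroke the fingertip climbed the wheel, and the reading reached 14.8 N and then 19.9 N before I lifted. After that it stayed at or below about 12 N.
- **Possible slip:** late in the second stroke the fingertip may have been slipping, since the forces were near the friction limit.

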